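# Hang up the snack pails from the pull-out tray

### The job

Pull the tray out from under the glass riser right to its stop, then take out every snack pail that is in it and hang each by its handle on a twin-pronged hook of its own on the rack, the handle bar resting across both prongs and the pail hanging upright. When all of them hang, slide the empty tray fully home again. Leave the glass jar and the ceramic dish where they are.

Things in the scene. Friction and masses are not known exactly. Their poses are not given: they have to be found in the camera images.
- riser: Low open-ended riser fixed on the counter: two steel side walls 12 mm thick and a clear glass top, 240 (x) x 262 (y) mm, top face 180 mm above the counter. Origin: on the counter under the middle of its front edge (robot side); it extends from there along its own +x.
- tray (a joint): Travel in m of the wooden tray under the riser: 0 = fully home, 0.19 = right out at its stop. Slides along the riser's own -x, with about 2.5 N of friction; stays where left; firm end stops. Tray 203 x 200 mm, open on top, floor 14 mm and wall tops 46 mm above the counter. Only with the tray well out are its pails clear of the riser's top.
- tray_grip (a point): Middle of the tray's handle, a level round steel bar 12 mm thick, 110 mm long along the riser's y, 125 mm above the counter, on a sloping arm at each end rising from the tray's front wall, 31 mm behind; 70 mm free under the bar. Moves with the tray; with the tray home it is 68 mm in front of the riser's front edge.
- rack: Fixed hook rack: a wooden beam (top 162 mm above the counter) on two steel posts 430 mm apart, with a row of four twin-pronged steel hooks 100 mm apart that point along the rack's own -x (about towards the robot). Origin: on the counter under the middle of the row of resting places, 75 mm in front of the beam; y runs along the row.
- hook0 (a point): Hook 0, -150 mm along the rack's y: where the middle of a hung pail's bar rests, 150 mm up; axes as the rack's. Two round prongs 8 mm thick, 36 mm free between them for fingers, slope 12 mm down from the beam to a level 16 mm long resting place around this point, then up to tips 32 mm in front of it (-x), tops 174 mm above the counter.
- hook1 (a point): Hook 1, -50 mm along the rack's y: where the middle of a hung pail's bar rests, 150 mm up; axes as the rack's. Two round prongs 8 mm thick, 36 mm free between them for fingers, slope 12 mm down from the beam to a level 16 mm long resting place around this point, then up to tips 32 mm in front of it (-x), tops 174 mm above the counter.
- hook2 (a point): Hook 2, 50 mm along the rack's y: where the middle of a hung pail's bar rests, 150 mm up; axes as the rack's. Two round prongs 8 mm thick, 36 mm free between them for fingers, slope 12 mm down from the beam to a level 16 mm long resting place around this point, then up to tips 32 mm in front of it (-x), tops 174 mm above the counter.
- hook3 (a point): Hook 3, 150 mm along the rack's y: where the middle of a hung pail's bar rests, 150 mm up; axes as the rack's. Two round prongs 8 mm thick, 36 mm free between them for fingers, slope 12 mm down from the beam to a level 16 mm long resting place around this point, then up to tips 32 mm in front of it (-x), tops 174 mm above the counter.
- pail0_bar (a point): Middle of the handle bar of a lidded green snack pail (may be absent): pail 71 mm across, 55 mm high, 160 g, heavy bottom. A rigid square arch of 9 mm steel bar stands over it: the level top bar lies along the pail's own y, 67 mm free between its two legs, its middle 120 mm above the pail's underside. z up when standing. Starts standing in the tray, its bar within 0.5 rad of the riser's y.
- pail1_bar (a point): Middle of the handle bar of a lidded green snack pail (may be absent): pail 71 mm across, 55 mm high, 160 g, heavy bottom. A rigid square arch of 9 mm steel bar stands over it: the level top bar lies along the pail's own y, 67 mm free between its two legs, its middle 120 mm above the pail's underside. z up when standing. Starts standing in the tray, its bar within 0.5 rad of the riser's y.
- pail2_bar (a point): Middle of the handle bar of a lidded green snack pail (may be absent): pail 71 mm across, 55 mm high, 160 g, heavy bottom. A rigid square arch of 9 mm steel bar stands over it: the level top bar lies along the pail's own y, 67 mm free between its two legs, its middle 120 mm above the pail's underside. z up when standing. Starts standing in the tray, its bar within 0.5 rad of the riser's y.
- pail3_bar (a point): Middle of the handle bar of a lidded green snack pail (may be absent): pail 71 mm across, 55 mm high, 160 g, heavy bottom. A rigid square arch of 9 mm steel bar stands over it: the level top bar lies along the pail's own y, 67 mm free between its two legs, its middle 120 mm above the pail's underside. z up when standing. Starts standing in the tray, its bar within 0.5 rad of the riser's y.
- jar_c (a point): Centre of the closed glass jar with a steel flap lid, 104 mm across, 151 mm high, loose on the counter to the right; not part of the job.
- dish_c (a point): Centre of a white ceramic dish, 120 mm across, 30 mm high, loose on the counter; not part of the job.
There are look-alikes about, which are no part of the job. What is shaped like the part that bears pail1_bar but yellow is not meant.

How it is judged:
By the outcome, as a careful person would: the job done as asked, in the order asked, and still so for the second after the job is handed in, with the robot touching nothing.
Of pail0, pail1, pail2, pail3 only 3 to 4 are there at a start; the rules pass over those that are not, and their reading is None.
At some moment in a run one of pail0, pail1, pail2, pail3 may be knocked a few centimetres aside while the robot is not near it.
Once in a run the grip may slacken for a moment while it holds something.
It also fails if it takes over 210 s, if anything falls off the work surface, if the arm or the gripper's body presses on something with over 40 N, if the wrist force passes 120 N, or if a joint passes its speed limit or range.

### The arm

A 6-joint arm with a two-finger parallel gripper is mounted at the origin on the work surface. World frame = base frame: x ahead of the robot, y to its left, z up, the work surface at z = 0. Lengths are in m, angles in rad, forces in N, time in s.
With the tool pointing down it reaches from about 0.375 to 0.975 m from the base axis. Payload 3.8 kg.
Tool frame: the origin (TCP) lies at the very end of the fingers, on their centre line; the grasp point (between the pads) lies behind it (bot.tcp_to_grasp is the y of the grasp point in the tool frame, in m); y points along the fingers, z is the direction in which the jaws open and shut, and the axes are right-handed (so a half turn about y gives the same grasp; the last joint's range is limited). The gripper opens to 85 mm and grips with 20 to 120 N. Pads are 22 mm wide; open, the fingers measure 114 mm over their backs; the gripper's body (76 mm by 85 mm) begins 54 mm behind the grasp point. The pads swing forward as they close: fully open they stand 13 mm farther back than shut.
Start: joints at [1.18, 0.264, 1.604, -0, 1.274, -0.037], TCP at [0.234, 0.633, 0.231] pointing down, gripper open.
Joint ranges: [-2.63, 2.63], [-0.94, 2.18], [0.31, 2.57], [-1.31, 4.45], [0, 2.66], [-2.55, 2.55]. Speed limits (rad/s): [2.57, 2.57, 3.14, 3.14, 3.14, 3.14].

### API

Orientations are given as a rotation vector (axis times angle).
In Python, from workcell import bot, optics, workorder gives the robot as it stands.
- The arm moves only by the shell command python3 -m handwheel 'ROWS' [FORCE]. ROWS is JSON, a list of rows, each a list of 7 numbers: the shift along the tool's x, y, z in m, then the turn, a rotation vector about the tool's x, y, z in rad, then the opening, from 0 (shut) to 1 (fully open). A call has 1 to 8 rows; each row shifts and turns the commanded pose from where the row before left it, along the tool's axes as they then stand; what a row does not reach is not made up. A row lasts 1/8 s, in which the tool goes at most 62.5 mm and 10.7 degrees, less where a joint would pass 70% of its speed; a pose out of reach is approached as far as the arm can. A call with a gripper value outside its range is refused whole. The fingers move at their own pace and stop on an object; FORCE is the grip in N (left out, the last holds). Time passes only in rows, so rows that do not move let the fingers close. It gives the time, the measured TCP pose, the force and the opening at its end, in the units of the state.
- bot.read_state(): the state, without advancing time (a new reading comes with each control period).
- optics.read_camera(name): name is "scene" or "top"; returns a dict with "image" (480x640x3 uint8, red, green, blue), "z_map" (480x640 float32, m along the optical axis (not along the pixel's ray), 0 where there is no reading), "mtx" (3x3 intrinsics, pixels), "dist" ([k1, k2, p1, p2, k3] as OpenCV has them; the pictures are not rectified), "world_from_camera" (4x4, takes a point from camera to world coordinates). Camera axes: x right, y down, z forward; pixel columns grow to the right and rows downward; lengths in m; the calibration is good to about 2 mm. A picture is of the moment at which its call begins.
- workorder.finish_job(): hands the job in, once; it reports no verdict.
The state is a dict: "time": time; "q": joint angles; "joint_vel": joint speeds; "joint_torque": joint torques, N m; "tool_pos": TCP position; "tcp_rot": TCP orientation; "wrist_force": force on the tool from outside, world axes, zero at the start; "torque": the same for the moment, N m; "width": opening from 0.0 (shut) to 1.0 (fully open).
Only numpy, scipy, OpenCV 4.12 (cv2) and the standard library are available. Lean on these libraries where they do the work, as an engineer would, in place of code of your own. Each camera call takes 0.05 s, during which the arm holds its last target.

## Working session

There is one attempt and no reset: what is moved stays moved. The work goes in short steps, Python scripts to look and compute and a shell command to move; the robot and the scene stay as the last step left them, time stands still between calls to the robot, and variables do not carry over. Pictures are saved under pics/ and viewed, and the job is handed in when it is done.

```bash
ls -la; mkdir -p pics; python3 - <<'E'
from workcell import bot, optics, workorder
import cv2, numpy as np
print(bot.read_state(), bot.tcp_to_grasp)
for n in ("scene","top"):
    c=optics.read_camera(n)
    cv2.imwrite(f"pics/{n}0.png",c["image"][:,:,::-1])
    np.savez(f"pics/{n}0.npz",**c)
    print(n,c["mtx"],c["dist"],c["world_from_camera"])
E
```

```text
total 12
drwxr-xr-x  3 agent agent 4096 Dec  7 15:47 .
drwxr-xr-x 23 root  root  4096 Dec  7 15:47 ..
drwxr-xr-x  2 agent agent 4096 Dec  7 15:47 pics
{'time': 0.0, 'q': array([ 1.18004921e+00,  2.64757757e-01,  1.60539410e+00, -1.96435451e-05,
        1.27369398e+00, -3.68870368e-02]), 'joint_vel': array([-2.65175001e-03, -8.55183212e-04, -1.39359421e-03,  1.14907701e-04,
       -1.29759334e-03, -2.72915290e-05]), 'joint_torque': array([-5.30516681e-04, -5.15130186e+01, -3.67300344e+01, -1.57410163e-04,
        1.31087413e-02, -1.79335944e-05]), 'tool_pos': array([0.23361967, 0.6324943 , 0.22994807]), 'tcp_rot': array([-1.55511541,  0.27810106, -0.27737556]), 'wrist_force': array([0.31478865, 0.34977803, 0.84063017]), 'torque': array([ 0.02065014,  0.02430855, -0.03555988]), 'width': 0.9942574983507696} -0.0187
scene [[446.19405555   0.         318.52765699]
 [  0.         446.19405555 237.80695725]
 [  0.           0.           1.        ]] [-0.08653489  0.          0.          0.          0.        ] [[ 0.73008849  0.57675545 -0.36650232  1.01236955]
 [ 0.6831737  -0.62831183  0.37215312 -0.47907957]
 [-0.0156364  -0.52208946 -0.85274739  1.13753414]
 [ 0.          0.          0.          1.        ]]
top [[569.71938488   0.         325.81626132]
 [  0.         569.71938488 237.06827169]
 [  0.           0.           1.        ]] [-0.13922437  0.          0.          0.          0.        ] [[-4.22708024e-04 -9.89857235e-01  1.42065041e-01  3.56576457e-01]
 [-9.99888733e-01  2.53672725e-03  1.46998644e-02 -5.46942039e-02]
 [-1.49111473e-02 -1.42043020e-01 -9.89748169e-01  1.50232019e+00]
 [ 0.00000000e+00  0.00000000e+00  0.00000000e+00  1.00000000e+00]]
```

View pics/scene0.png

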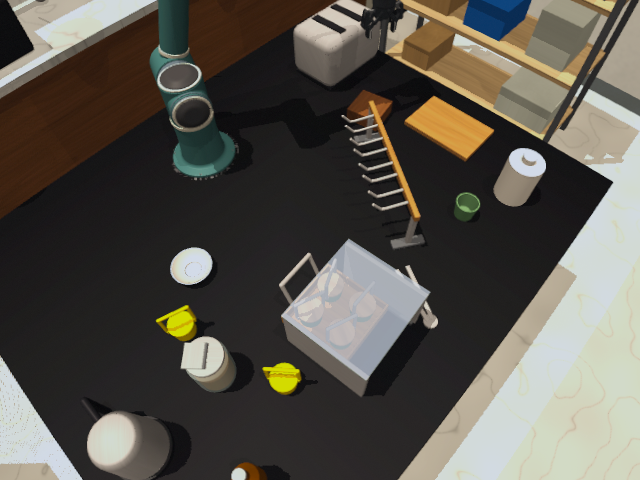

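View pics/top0.png

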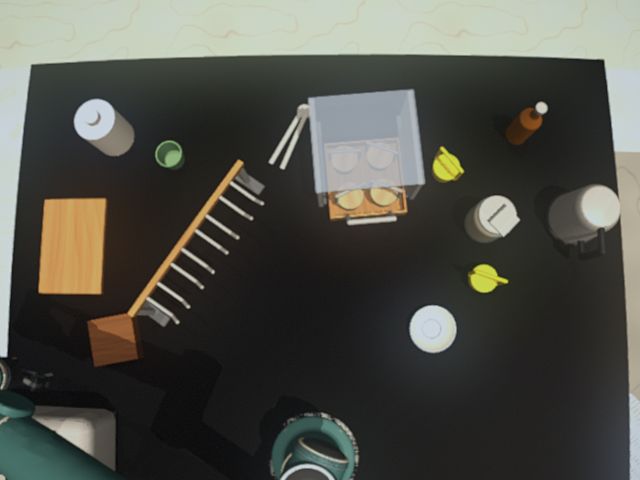

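```bash
cat > h.py <<'E'
from workcell import bot, optics, workorder
import cv2, numpy as np
from scipy.spatial.transform import Rotation as R
def snap(name,tag):
    c=optics.read_camera(name); cv2.imwrite(f"pics/{tag}.png",c["image"][:,:,::-1]); np.savez(f"pics/{tag}.npz",**c); return c
def load(tag): return dict(np.load(f"pics/{tag}.npz"))
def crop(tag,u0,v0,u1,v1,s,out):
    im=cv2.imread(f"pics/{tag}.png")[v0:v1,u0:u1]; im=cv2.resize(im,None,fx=s,fy=s,interpolation=cv2.INTER_CUBIC)
    for u in range((u0+19)//20*20,u1,20): cv2.putText(im,str(u),((u-u0)*s,10),0,.35,(255,255,255),1); cv2.line(im,((u-u0)*s,12),((u-u0)*s,18),(255,255,255),1)
    for v in range((v0+19)//20*20,v1,20): cv2.putText(im,str(v),(0,(v-v0)*s+4),0,.35,(255,255,255),1); cv2.line(im,(24,(v-v0)*s),(30,(v-v0)*s),(255,255,255),1)
    cv2.imwrite(f"pics/{out}.png",im)
def ray(c,uv):
    p=cv2.undistortPoints(np.array([[uv]],float),c["mtx"],c["dist"])[0,0]
    T=c["world_from_camera"]; return T[:3,3],T[:3,:3]@np.array([p[0],p[1],1.])
def atz(c,uv,z):
    o,d=ray(c,uv); return o+d*(z-o[2])/d[2]
def depth(c,uv):
    o,d=ray(c,uv); return o+d*float(c["z_map"][int(round(uv[1])),int(round(uv[0]))])
def proj(c,P):
    T=np.linalg.inv(c["world_from_camera"]); P=np.atleast_2d(P); q=P@T[:3,:3].T+T[:3,3]
    return cv2.projectPoints(q,np.zeros(3),np.zeros(3),c["mtx"],c["dist"])[0][:,0]
def cloud(c):
    v,u=np.mgrid[0:480,0:640]; p=cv2.undistortPoints(np.stack([u.ravel(),v.ravel()],1).astype(float)[:,None],c["mtx"],c["dist"])[:,0]
    T=c["world_from_camera"]; z=c["z_map"].ravel()
    return ((np.c_[p,np.ones(len(p))]*z[:,None])@T[:3,:3].T+T[:3,3]).reshape(480,640,3)
E
python3 - <<'E'
from h import *
crop("top0",295,75,495,225,4,"c1"); crop("top0",120,150,280,330,3,"c2"); crop("scene0",260,230,460,400,4,"c3")
E
```

```text
(no output)
```

View pics/c1.png

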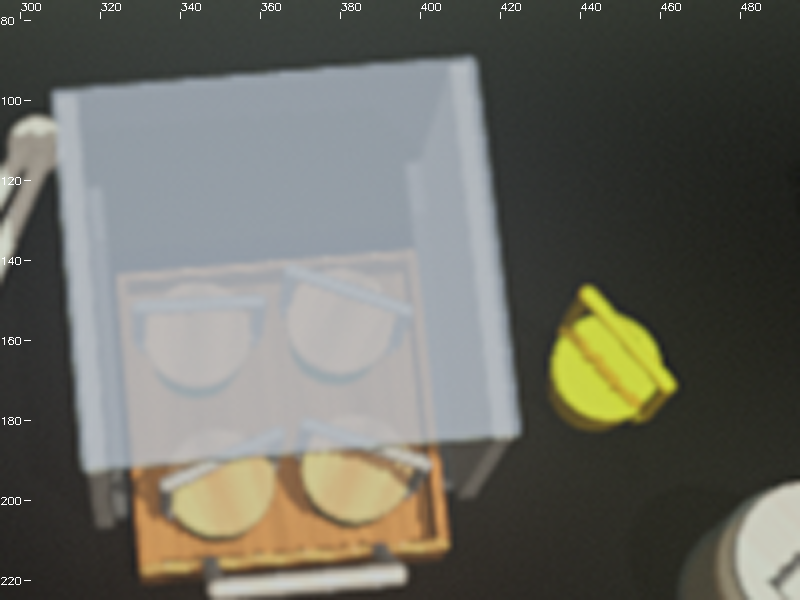

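View pics/c2.png

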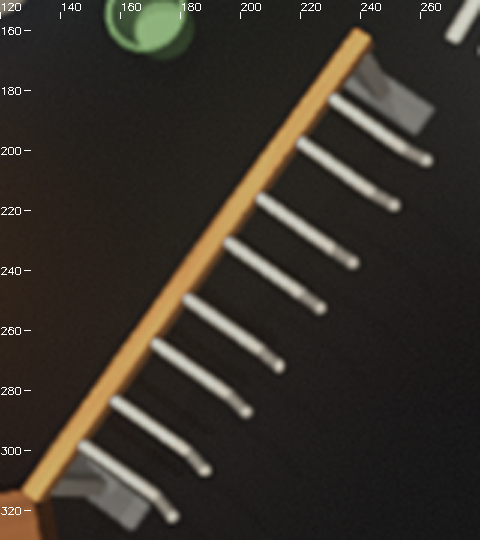

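View pics/c3.png

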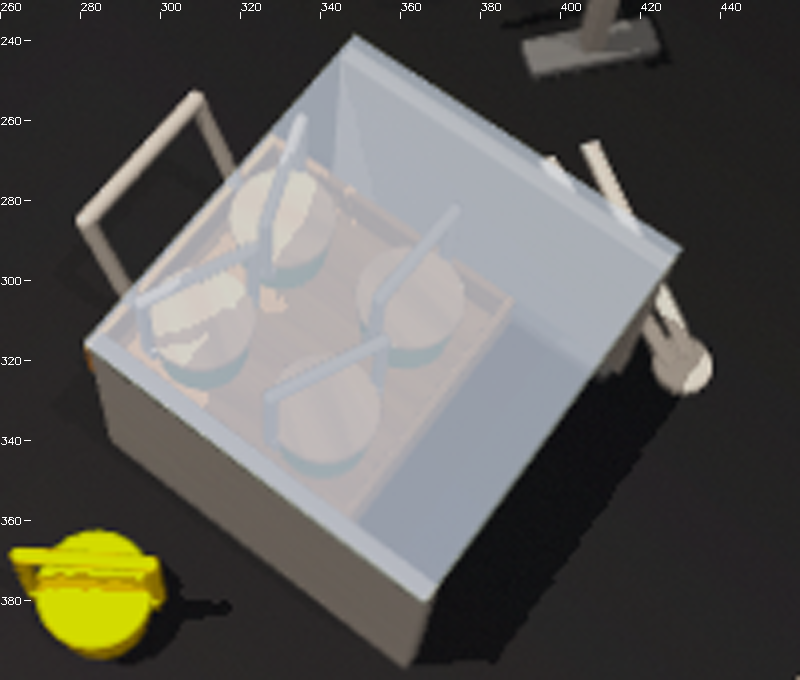

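```bash
python3 - <<'E'
from h import *
c=load("top0")
a=atz(c,(348,222.3),.125);b=atz(c,(396.5,218.8),.125);print("handle",a,b,np.linalg.norm(a-b),(a+b)/2,np.degrees(np.arctan2((a-b)[1],(a-b)[0])))
# riser top corners in c1 (px/4+offset)
cor=[(52,92),(475,57),(520,435),(84,472)]
P=[atz(c,(295+x/4,75+y/4),.18) for x,y in cor]
for i in range(4): print(P[i], np.linalg.norm(P[i]-P[(i+1)%4]), P[(i+1)%4]-P[i])
tips=[(428,160),(395,206),(354,263),(321,308),(280,366),(247,411),(206,470),(173,517)]
bas=[(333,98),(300,142),(260,198),(228,241),(187,298),(154,343),(114,400),(81,444)]
T=np.array([atz(c,(120+x/3,150+y/3),.170) for x,y in tips]);B=np.array([atz(c,(120+x/3,150+y/3),.157) for x,y in bas])
print(T);print(np.linalg.norm(np.diff(T,axis=0),axis=1))
d=(B-T)[:,:2];print(np.linalg.norm(d,axis=1),np.degrees(np.arctan2(d[:,1],d[:,0])))
l=T[0]-T[-1];print("row dir",np.degrees(np.arctan2(l[1],l[0])), np.linalg.norm(l))
# depth checks
for x,y in tips: print(depth(c,(120+x/3,150+y/3))[2],end=' ')
E
```

```text
handle [ 0.59070093 -0.08863208  0.125     ] [ 0.59913431 -0.20779992  0.125     ] 0.11946587502952347 [ 0.59491762 -0.148216    0.125     ] 94.04801019269959
[0.89114506 0.00851072 0.18      ] 0.26130681466243527 [ 2.25017131e-02 -2.60336176e-01 -2.22044605e-16]
[ 0.91364678 -0.25182545  0.18      ] 0.2402798376710974 [-2.39466293e-01 -1.97558872e-02  2.22044605e-16]
[ 0.67418048 -0.27158134  0.18      ] 0.2607230046523868 [-0.02204888  0.25978901  0.        ]
[ 0.65213161 -0.01179233  0.18      ] 0.23987423164666666 [0.23901346 0.02030305 0.        ]
[[0.62973423 0.11615402 0.17      ]
 [0.59259458 0.14190453 0.17      ]
 [0.54691158 0.17375535 0.17      ]
 [0.51106762 0.1993219  0.17      ]
 [0.46509637 0.23098291 0.17      ]
 [0.42956184 0.25647738 0.17      ]
 [0.3830973  0.28810824 0.17      ]
 [0.34613153 0.31362492 0.17      ]]
[0.04519339 0.05569031 0.0440277  0.05581913 0.04373409 0.05620911
 0.04491736]
[0.09703132 0.09770743 0.09718407 0.09726383 0.09747809 0.09733097
 0.09741926 0.09874585] [55.80954607 55.52567647 55.49602638 54.95297345 55.21215386 55.71824056
 55.33183254 54.72975212]
row dir -34.849268692067355 0.3455795842550793
0.003469186958180215 0.17700328060649295 0.17630589260360474 0.1686703772419893 0.17234195668707453 0.17172816503035437 0.1712024597720354 0.16782975419659985
```

```bash
cat >> h.py <<'E'
def yawmat(a):  # tool down, tool z (jaw axis) at world angle a (rad)
    z=np.array([np.cos(a),np.sin(a),0]);y=np.array([0,0,-1.]);return np.stack([np.cross(y,z),y,z],1)
def go(target_xyz,yaw_deg,grasp=True):
    """print turn + shift (tool axes after turn) to bring grasp point to target"""
    s=bot.read_state();C=R.from_rotvec(s["tcp_rot"]).as_matrix();best=None
    for k in (0,180):
        D=yawmat(np.radians(yaw_deg+k));rv=R.from_matrix(C.T@D).as_rotvec()
        if best is None or np.linalg.norm(rv)<np.linalg.norm(best[0]): best=(rv,D,k)
    rv,D,k=best
    t=np.array(target_xyz,float).copy()
    if grasp: t=t-D@np.array([0,bot.tcp_to_grasp,0])
    d=t-s["tool_pos"]
    print("t=%.2f tcp"%s["time"],s["tool_pos"].round(4),"jawyaw %.1f"%np.degrees(np.arctan2(C[1,2],C[0,2])),"w %.2f F"%s["width"],s["wrist_force"].round(1),"q",s["q"].round(2))
    print("turn(tool)",rv.round(4),"deg %.1f"%np.degrees(np.linalg.norm(rv)),"then shift",(D.T@d).round(4),"flip",k, "shift-in-current-frame",(C.T@d).round(4))
E
python3 - <<'E'
from h import *
go((.5949,-.1482,.125),4.8)
c=load("top0");s=load("scene0")
for n,u in (("dish",(432,329)),): print(n,atz(c,u,.02))
print("jar",atz(c,(487,218),.1))
# bars: ends in c1 px
bars={"RL":((134,304),(264,300)),"RR":((288,272),(408,312)),"FL":((162,487),(282,433)),"FR":((306,424),(428,466))}
u=np.array([np.cos(np.radians(4.8)),np.sin(np.radians(4.8))])
for n,(p,q) in bars.items():
    a,b=[atz(c,(295+x/4,75+y/4),.134) for x,y in (p,q)];m=(a+b)/2;d=a-b
    print(n,m.round(4),"len",np.linalg.norm(d).round(4),"bar ang",np.degrees(np.arctan2(d[1],d[0])).round(1),"out:",(m[:2]-.19*u).round(3))
E
```

```text
t=0.10 tcp [0.2336 0.6326 0.23  ] jawyaw 69.7 w 1.00 F [ 0.1 -0.4  0.3] q [ 1.18  0.26  1.61 -0.    1.27 -0.04]
turn(tool) [1.9000e-03 1.1332e+00 1.1000e-03] deg 64.9 then shift [0.8082 0.1237 0.2947] flip 0 shift-in-current-frame [ 0.6094  0.125  -0.607 ]
dish [ 0.32866018 -0.30698016  0.02      ]
jar [ 0.60531489 -0.43969526  0.1       ]
RL [ 0.7705 -0.0816  0.134 ] len 0.0809 bar ang 91.6 out: [ 0.581 -0.097]
RR [ 0.7768 -0.1744  0.134 ] len 0.0788 bar ang 70.8 out: [ 0.587 -0.19 ]
FL [ 0.6697 -0.0952  0.134 ] len 0.0813 bar ang 114.5 out: [ 0.48  -0.111]
FR [ 0.679  -0.1844  0.134 ] len 0.0793 bar ang 70.4 out: [ 0.49 -0.2 ]
```

Candidates: pails in the tray at (350,195), (387,190), (345,155), (380,152) (top view, cream lids over green bodies). Look-alikes are the yellow pails at (447,165) and (485,279) and the green cup at (170,155), which I leave alone. The tray handle is at (372,220).

```bash
python3 -m handwheel '[[0,-0.004,0,0,0.162,0,0.6],[0,-0.004,0,0,0.162,0,0.6],[0,-0.004,0,0,0.162,0,0.6],[0,-0.004,0,0,0.162,0,0.6],[0,-0.004,0,0,0.162,0,0.6],[0,-0.004,0,0,0.162,0,0.6],[0,-0.004,0,0,0.162,0,0.6],[0,0,0,0,0,0,0.6]]'; python3 -c "
from h import *
go((.5949,-.1482,.125),4.8)"
```

```text
time: 1.1
tool_pos: [0.2338, 0.6331, 0.2591]
tcp_rot: [-1.248, 1.147, -1.147]
wrist_force: [-0.7, -0.4, 0.4]
width: 0.601
t=1.10 tcp [0.2338 0.6331 0.2591] jawyaw 4.9 w 0.60 F [-0.7 -0.4  0.4] q [ 1.18  0.25  1.57 -0.    1.32  1.1 ]
turn(tool) [0.0002 0.001  0.0003] deg 0.1 then shift [0.8088 0.1528 0.2944] flip 0 shift-in-current-frame [0.809  0.153  0.2937]
```

```bash
python3 -m handwheel '[[0.0577,0,0.021,0,0,0,0.6],[0.0577,0,0.021,0,0,0,0.6],[0.0577,0,0.021,0,0,0,0.6],[0.0577,0,0.021,0,0,0,0.6],[0.0577,0,0.021,0,0,0,0.6],[0.0577,0,0.021,0,0,0,0.6],[0.0577,0,0.021,0,0,0,0.6],[0.0577,0,0.021,0,0,0,0.6]]'; python3 -m handwheel '[[0.0577,0,0.021,0,0,0,0.6],[0.0577,0,0.021,0,0,0,0.6],[0.0577,0,0.021,0,0,0,0.6],[0.0577,0,0.021,0,0,0,0.6],[0.0577,0,0.021,0,0,0,0.6],[0.0577,0,0.021,0,0,0,0.6],[0,0,0,0,0,0,0.6],[0,0,0,0,0,0,0.6]]'; python3 -c "
from h import *
go((.5949,-.1482,.125),4.8)"
```

```text
time: 2.1
tool_pos: [0.4398, 0.1852, 0.2591]
tcp_rot: [-1.249, 1.145, -1.145]
wrist_force: [0.6, 0.3, -0.4]
width: 0.601
time: 3.1
tool_pos: [0.5932, -0.1472, 0.2584]
tcp_rot: [-1.248, 1.149, -1.145]
wrist_force: [-0.2, -0.1, 0.3]
width: 0.598
t=3.10 tcp [ 0.5932 -0.1472  0.2584] jawyaw 4.8 w 0.60 F [-0.2 -0.1  0.3] q [-0.28  0.13  1.71  0.    1.3  -0.37]
turn(tool) [ 0.0016  0.0001 -0.0013] deg 0.1 then shift [0.0011 0.1521 0.0016] flip 0 shift-in-current-frame [0.0013 0.1521 0.0018]
```

Now down around the handle, keeping the fingers moderately open.

```bash
python3 -m handwheel '[[0.001,0.04,0.0015,0,0,0,0.6],[0,0.04,0,0,0,0,0.6],[0,0.036,0,0,0,0,0.6],[0,0.036,0,0,0,0,0.6],[0,0,0,0,0,0,0.6]]'; python3 -c "
from h import *
go((.5949,-.1482,.125),4.8)
snap('scene','s1');crop('s1',240,200,400,340,5,'s1c')"
```

```text
time: 3.72
tool_pos: [0.5918, -0.1456, 0.1039]
tcp_rot: [-1.252, 1.152, -1.14]
wrist_force: [-0.3, -0.8, 0.1]
width: 0.601
t=3.73 tcp [ 0.5918 -0.1456  0.1039] jawyaw 4.9 w 0.60 F [-0.3 -0.8  0.1] q [-0.28  0.25  1.86  0.    1.03 -0.37]
turn(tool) [ 0.0073  0.0023 -0.0031] deg 0.5 then shift [ 0.0029 -0.0024  0.0028] flip 0 shift-in-current-frame [ 0.0029 -0.0024  0.0028]
```

View pics/s1c.png

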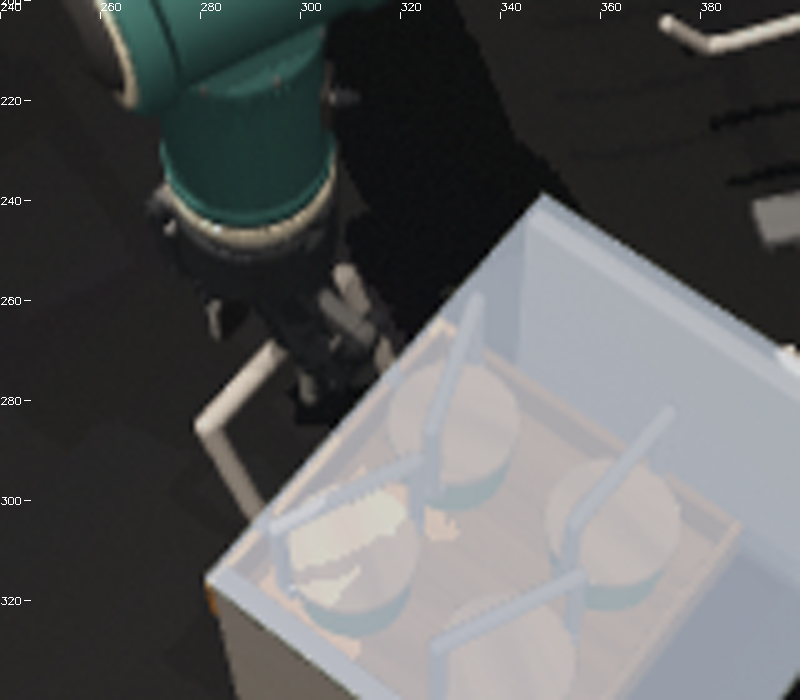

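```bash
python3 -m handwheel '[[0,0,0,0,0,0,0],[0,0,0,0,0,0,0],[0,0,0,0,0,0,0],[0,0,0,0,0,0,0],[0,0,0,0,0,0,0],[0,0,0,0,0,0,0]]' 60
```

```text
time: 4.53
tool_pos: [0.597, -0.1485, 0.1097]
tcp_rot: [-1.245, 1.145, -1.15]
wrist_force: [-0.9, 1.8, 5.9]
width: 0.112
```

```bash
python3 -m handwheel '[[0,0,-0.01,0,0,0,0],[0,0,-0.025,0,0,0,0],[0,0,-0.03,0,0,0,0],[0,0,-0.03,0,0,0,0],[0,0,-0.03,0,0,0,0],[0,0,-0.03,0,0,0,0],[0,0,-0.02,0,0,0,0],[0,0,-0.006,0,0,0,0]]'; python3 -m handwheel '[[0,0,-0.004,0,0,0,0],[0,0,0,0,0,0,0],[0,0,-0.003,0,0,0,0],[0,0,0,0,0,0,0]]';python3 -c "
from h import *
go((.4056,-.1641,.125),4.8)"
```

```text
time: 5.52
tool_pos: [0.4159, -0.1636, 0.1097]
tcp_rot: [-1.244, 1.145, -1.152]
wrist_force: [2.5, 4.3, 8.7]
width: 0.115
time: 6.02
tool_pos: [0.4097, -0.1641, 0.1097]
tcp_rot: [-1.244, 1.145, -1.151]
wrist_force: [0.9, 3.8, 10.0]
width: 0.116
t=6.03 tcp [ 0.4097 -0.1641  0.1097] jawyaw 4.7 w 0.12 F [ 0.9  3.8 10. ] q [-0.44 -0.07  2.21  0.    1.   -0.52]
turn(tool) [-0.0044 -0.0015  0.0008] deg 0.3 then shift [-0.0003  0.0034 -0.004 ] flip 0 shift-in-current-frame [-0.0003  0.0033 -0.0041]
```

```bash
python3 -m handwheel '[[0,0,-0.002,0,0,0,0],[0,0,-0.002,0,0,0,0],[0,0,0,0,0,0,0]]'; python3 -m handwheel '[[0,0,-0.002,0,0,0,0],[0,0,0,0,0,0,0]]'
```

```text
time: 6.4
tool_pos: [0.409, -0.1642, 0.1097]
tcp_rot: [-1.238, 1.14, -1.155]
wrist_force: [14.0, 7.0, 0.8]
width: 0.118
time: 6.65
tool_pos: [0.409, -0.1642, 0.1098]
tcp_rot: [-1.235, 1.137, -1.158]
wrist_force: [19.9, 7.2, -5.2]
width: 0.114
```

```bash
python3 -m handwheel '[[0,0,0.004,0,0,0,0.5],[0,0,0,0,0,0,0.5],[0,0,0,0,0,0,0.5],[0,0,0,0,0,0,0.5],[0,-0.04,0,0,0,0,0.5],[0,-0.05,0,0,0,0,0.5],[0,-0.05,0,0,0,0,0.5],[0,0,0,0,0,0,0.5]]'; python3 -m handwheel '[[0,0,-0.05,0,0,0,0.5],[-0.05,0,-0.03,0,0,0,0.5],[-0.06,0,0,0,0,0,0.5],[-0.06,0,0,0,0,0,0.5],[-0.06,0,0,0,0,0,0.5],[-0.06,0,0,0,0,0,0.5],[0,0,0,0,0,0,0.5]]'; python3 -c "
from h import *
go((.4056,-.1641,.125),4.8)
snap('top','t2');crop('t2',300,130,460,290,5,'t2c');snap('scene','s2')"
```

```text
time: 7.65
tool_pos: [0.4087, -0.1656, 0.2524]
tcp_rot: [-1.244, 1.14, -1.155]
wrist_force: [-0.1, 0.2, -0.7]
width: 0.499
time: 8.52
tool_pos: [0.3003, 0.1222, 0.2461]
tcp_rot: [-1.253, 1.141, -1.138]
wrist_force: [-0.5, -0.4, 0.5]
width: 0.5
t=8.53 tcp [0.3003 0.1222 0.2461] jawyaw 5.4 w 0.50 F [-0.5 -0.4  0.5] q [ 0.31 -0.47  2.24  0.    1.37  0.21]
turn(tool) [ 0.0021  0.0107 -0.0007] deg 0.6 then shift [0.2941 0.1398 0.081 ] flip 0 shift-in-current-frame [0.2951 0.1395 0.0781]
```

View pics/t2.png

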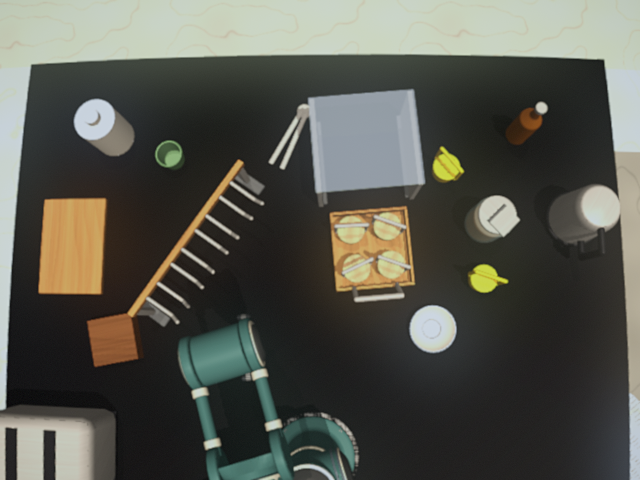

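View pics/t2c.png

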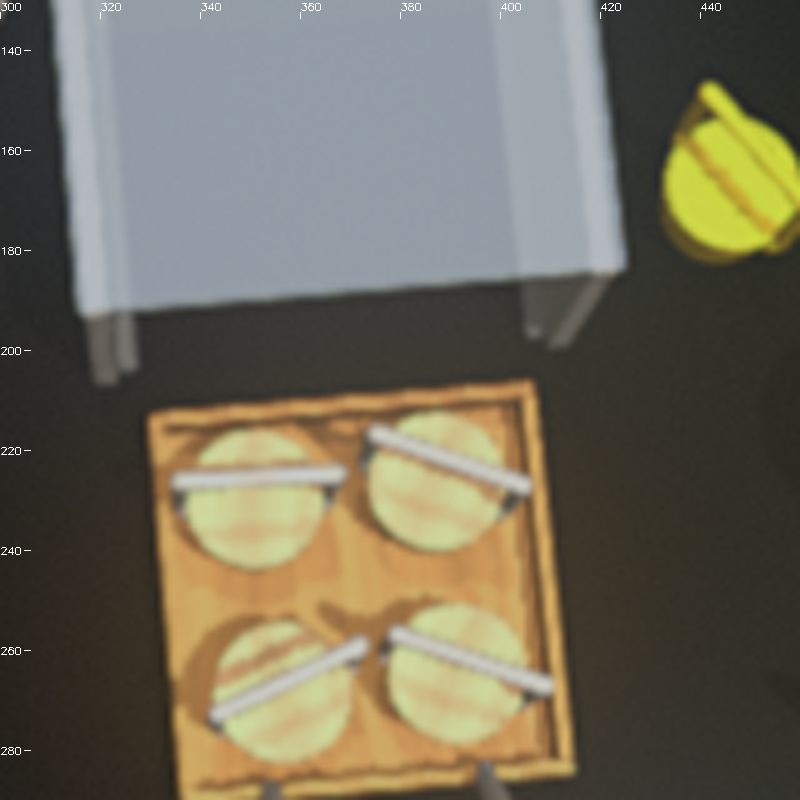

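View pics/s2.png

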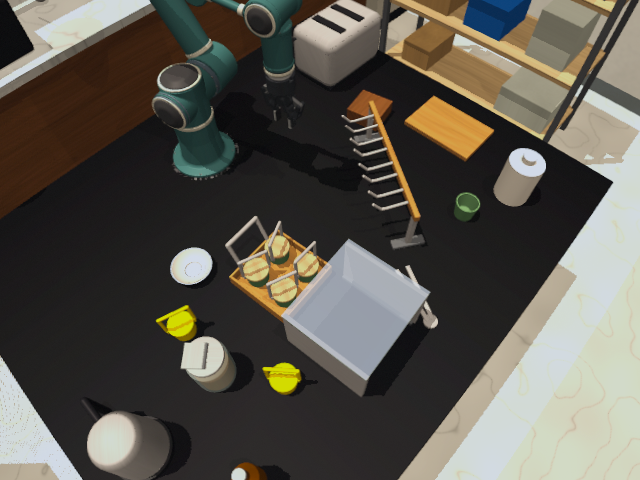

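```bash
python3 -c "
from h import *
crop('s2',220,205,340,315,6,'s2c');crop('s2',335,95,435,255,5,'s2r')"
```

```text
(no output)
```

View pics/s2c.png

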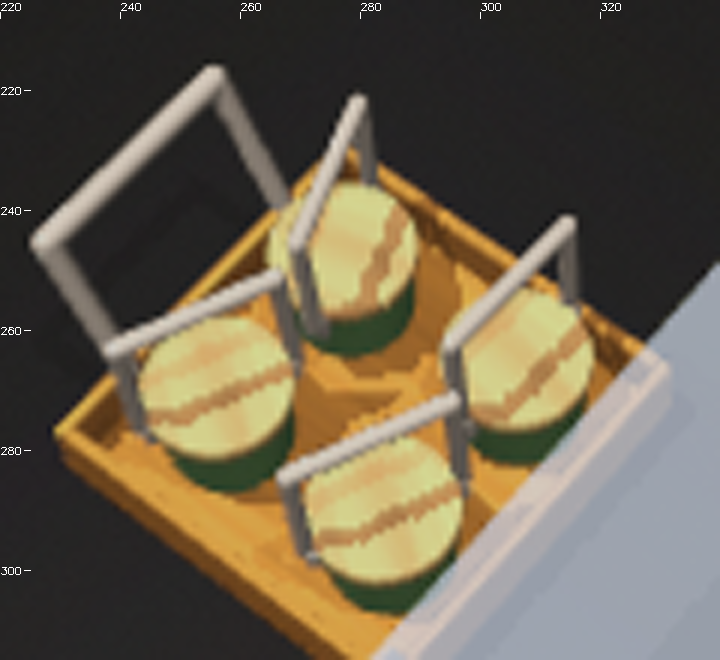

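View pics/s2r.png

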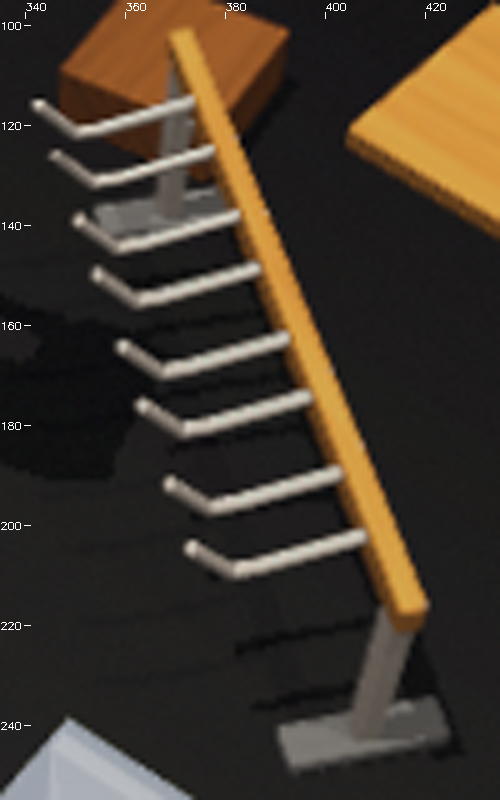

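```bash
python3 - <<'E'
from h import *
from scipy.optimize import least_squares
ct=load("t2");cs=load("s2")
tt=np.array([(428,160),(395,206),(354,263),(321,308),(280,366),(247,411),(206,470),(173,517)])[::-1]/3+[120,150]
st=np.array([(38,103),(54,154),(79,219),(97,272),(122,346),(141,404),(169,482),(190,546)])/5+[335,95]
sb=np.array([(80,132),(98,182),(120,246),(140,299),(167,371),(185,429),(211,508),(235,572)])/5+[335,95]
se=np.array([(195,100),(215,149),(239,214),(260,267),(289,337),(312,396),(341,471),(366,535)])/5+[335,95]
ys=np.array([.172,.128,.072,.028,-.028,-.072,-.128,-.172])
def pts(p,dx,z):
    x,y,a=p[:3];c,s=np.cos(a),np.sin(a)
    return np.c_[x+c*dx-s*ys,y+s*dx+c*ys,np.full(8,z)]
def f(p,cams=(1,1)):
    tx,tz=p[3],p[4]
    r=[]
    if cams[0]: r+=[proj(ct,pts(p,tx,tz))-tt]
    if cams[1]: r+=[proj(cs,pts(p,tx,tz))-st,proj(cs,pts(p,-.009,.1413))-sb,proj(cs,pts(p,.075,.1535))-se]
    return np.concatenate(r).ravel()
p0=[.50,.24,np.radians(55),-.030,.170]
for cams in ((1,1),(0,1)):
    s=least_squares(f,p0,args=(cams,),loss="soft_l1");print(s.x[:2].round(4),np.degrees(s.x[2]).round(2),s.x[3:].round(4),"rms",np.sqrt(np.mean(s.fun**2)).round(2))
    if cams==(1,1):
        p=s.x
        for h in range(4):
            o=-.15+.1*h;a=p[2];print("hook",h,(p[0]-np.sin(a)*o).round(4),(p[1]+np.cos(a)*o).round(4))
tb={"RL":((180,482),(340,473)),"RR":((374,435),(526,486)),"FL":((217,715),(362,645)),"FR":((396,633),(548,686))}
sb2={"FL":((298,244),(360,101)),"RL":((452,343),(570,223)),"FR":((114,352),(276,276)),"RR":((288,478),(452,402))}
for n in tb:
    a,b=[atz(ct,(300+x/5,130+y/5),.134) for x,y in tb[n]];m=(a+b)/2;d=a-b
    e,g=[atz(cs,(220+x/6,205+y/6),.134) for x,y in sb2[n]];m2=(e+g)/2;d2=e-g
    print(n,"top",m.round(4),np.linalg.norm(d).round(3),np.degrees(np.arctan2(d[1],d[0])).round(1),"scene",m2.round(4),np.linalg.norm(d2).round(3),(np.degrees(np.arctan2(d2[1],d2[0]))%180).round(1))
E
```

```text
[0.5083 0.2415] 54.91 [-0.032   0.1696] rms 1.02
hook 0 0.631 0.1553
hook 1 0.5492 0.2128
hook 2 0.4673 0.2703
hook 3 0.3855 0.3278
[0.51   0.2412] 55.01 [-0.0316  0.1716] rms 1.06
RL top [ 0.5813 -0.0981  0.134 ] 0.078 93.1 scene [ 0.5853 -0.0958  0.134 ] 0.077 92.9
RR top [ 0.5894 -0.1908  0.134 ] 0.078 71.0 scene [ 0.5944 -0.1903  0.134 ] 0.076 70.5
FL top [ 0.4824 -0.1117  0.134 ] 0.078 115.6 scene [ 0.4865 -0.1099  0.134 ] 0.078 115.4
FR top [ 0.492  -0.1998  0.134 ] 0.078 70.5 scene [ 0.496  -0.1993  0.134 ] 0.077 71.8
```

```bash
python3 -m handwheel '[[0,0,0,0,-0.175,0,0.5],[0,0,0,0,-0.175,0,0.5],[0,0,0,0,0,0,0.5]]'; python3 -c "
from h import *
go((.4845,-.1108,.134),25.5)"
```

```text
time: 9.0
tool_pos: [0.3025, 0.1163, 0.2467]
tcp_rot: [-1.382, 0.89, -0.89]
wrist_force: [-0.1, -0.0, -0.7]
width: 0.498
t=9.00 tcp [0.3025 0.1163 0.2467] jawyaw 24.4 w 0.50 F [-0.1 -0.  -0.7] q [ 0.29 -0.47  2.24 -0.    1.37 -0.14]
turn(tool) [ 0.0012 -0.0187  0.0004] deg 1.1 then shift [0.2833 0.1314 0.0665] flip 0 shift-in-current-frame [0.2819 0.1314 0.0719]
```

```bash
python3 -m handwheel '[[0.0567,0,0.0133,0,-0.0187,0,0.5],[0.0567,0,0.0133,0,0,0,0.5],[0.0567,0,0.0133,0,0,0,0.5],[0.0567,0,0.0133,0,0,0,0.5],[0.0567,0,0.0133,0,0,0,0.5],[0,0,0,0,0,0,0.5],[0,0.03,0,0,0,0,0.5],[0,0,0,0,0,0,0.5]]'; python3 -c "
from h import *
go((.4845,-.1108,.134),25.5)"
```

```text
time: 10.0
tool_pos: [0.482, -0.1086, 0.2145]
tcp_rot: [-1.39, 0.879, -0.869]
wrist_force: [-0.0, 0.0, -0.5]
width: 0.497
t=10.00 tcp [ 0.482  -0.1086  0.2145] jawyaw 25.6 w 0.50 F [-0.   0.  -0.5] q [-0.27 -0.07  2.    0.    1.22 -0.72]
turn(tool) [ 0.0049  0.0026 -0.0044] deg 0.4 then shift [0.0031 0.0992 0.0013] flip 0 shift-in-current-frame [0.0035 0.0992 0.0018]
```

```bash
python3 -m handwheel '[[0.003,0.033,0.0015,0,0,0,0.5],[0,0.033,0,0,0,0,0.5],[0,0.033,0,0,0,0,0.5],[0,0,0,0,0,0,0.5]]'; python3 -c "
from h import *
go((.4845,-.1108,.134),25.5)"; python3 -m handwheel '[[0,0,0,0,0,0,0],[0,0,0,0,0,0,0],[0,0,0,0,0,0,0],[0,0,0,0,0,0,0],[0,0,0,0,0,0,0],[0,0,0,0,0,0,0]]' 70
```

```text
time: 10.5
tool_pos: [0.485, -0.1098, 0.1166]
tcp_rot: [-1.391, 0.876, -0.867]
wrist_force: [-0.6, 0.5, -0.2]
width: 0.501
t=10.50 tcp [ 0.485  -0.1098  0.1166] jawyaw 25.8 w 0.50 F [-0.6  0.5 -0.2] q [-0.27  0.03  2.09  0.    1.02 -0.72]
turn(tool) [ 0.0042  0.0054 -0.0037] deg 0.4 then shift [ 0.0007  0.0013 -0.0009] flip 0 shift-in-current-frame [ 0.0007  0.0013 -0.0009]
time: 11.25
tool_pos: [0.4892, -0.1111, 0.1207]
tcp_rot: [-1.389, 0.867, -0.873]
wrist_force: [-1.2, 0.1, 6.2]
width: 0.074
```

```bash
python3 -m handwheel '[[0,-0.01,0,0,0,0,0],[0,-0.03,0,0,0,0,0],[0,-0.035,0,0,0,0,0],[0,-0.035,0,0,0,0,0],[0,-0.035,0,0,0,0,0],[0,-0.035,0,0,0,0,0],[0,0,0,0,0,0,0],[0,0,0,0,0,0,0]]'; python3 -c "
from h import *
go((.573,.073,.30),54.9)
snap('scene','s3');crop('s3',160,120,360,310,4,'s3c')
c=snap('top','t3')"
```

```text
time: 12.25
tool_pos: [0.4871, -0.1103, 0.2974]
tcp_rot: [-1.39, 0.871, -0.87]
wrist_force: [-0.3, 0.6, -1.9]
width: 0.073
t=12.25 tcp [ 0.4871 -0.1103  0.2974] jawyaw 25.9 w 0.07 F [-0.3  0.6 -1.9] q [-0.27 -0.11  1.88  0.    1.37 -0.72]
turn(tool) [ 0.0006 -0.5065 -0.001 ] deg 29.0 then shift [-0.0351  0.0161  0.1993] flip 0 shift-in-current-frame [-0.1274  0.0161  0.1573]
```

View pics/s3c.png

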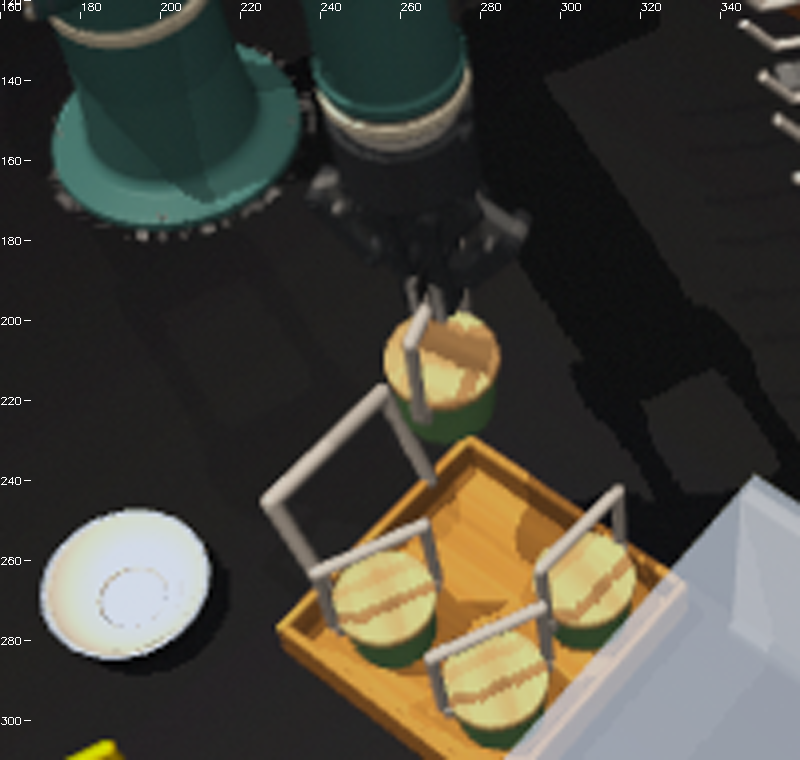

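View pics/t3.png

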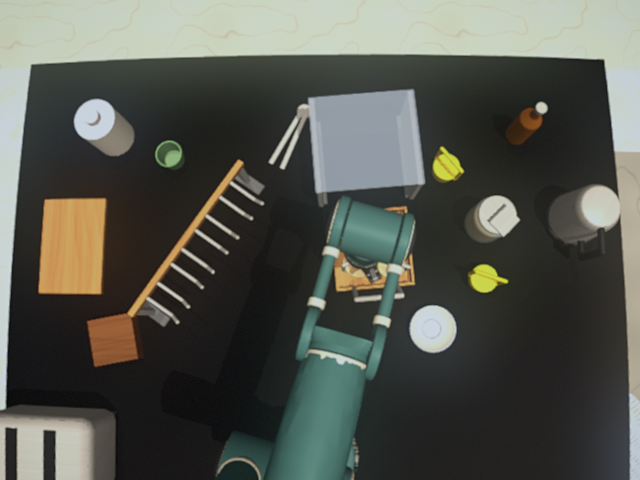

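```bash
python3 -m handwheel '[[0,0,0,0,-0.12,0,0],[0,0,0,0,-0.14,0,0],[0,0,0,0,-0.14,0,0],[0,0,0,0,-0.1065,0,0],[0,0,0,0,0,0,0]]'; python3 -c "
from h import *
go((.573,.073,.30),54.9)"
```

```text
time: 12.98
tool_pos: [0.4869, -0.1102, 0.2965]
tcp_rot: [-1.517, 0.483, -0.478]
wrist_force: [0.3, 1.2, -1.3]
width: 0.072
t=12.97 tcp [ 0.4869 -0.1102  0.2965] jawyaw 54.8 w 0.07 F [ 0.3  1.2 -1.3] q [-0.27 -0.11  1.88  0.    1.37 -1.23]
turn(tool) [ 0.001  -0.0012 -0.0029] deg 0.2 then shift [-0.0349  0.0152  0.1994] flip 0 shift-in-current-frame [-0.0351  0.0152  0.1994]
```

```bash
python3 -m handwheel '[[-0.005,0,0.02,0,0,0,0],[-0.006,0,0.035,0,0,0,0],[-0.006,0,0.04,0,0,0,0],[-0.006,0,0.04,0,0,0,0],[-0.006,0,0.04,0,0,0,0],[-0.006,0,0.0244,0,0,0,0],[0,0.03,0,0,0,0,0],[0,0,0,0,0,0,0]]'; python3 -c "
from h import *
go((.573,.073,.19),54.9)"
```

```text
time: 13.98
tool_pos: [0.5713, 0.073, 0.2643]
tcp_rot: [-1.52, 0.486, -0.475]
wrist_force: [-0.8, 0.5, -1.8]
width: 0.076
t=13.97 tcp [0.5713 0.073  0.2643] jawyaw 54.9 w 0.08 F [-0.8  0.5 -1.8] q [ 0.08  0.06  1.77 -0.    1.31 -0.87]
turn(tool) [ 0.0051 -0.0009 -0.006 ] deg 0.5 then shift [0.0014 0.093  0.001 ] flip 0 shift-in-current-frame [0.002  0.093  0.0015]
```

```bash
python3 -m handwheel '[[0.0015,0.03,0.001,0,0,0,0],[0,0.03,0,0,0,0,0],[0,0.027,0,0,0,0,0],[0,0,0,0,0,0,0],[0,0,0,0,0,0,0]]'; python3 -c "
from h import *
go((.573,.073,.1952),54.9)
snap('scene','s4');crop('s4',290,120,450,280,5,'s4c')
snap('top','t4');crop('t4',180,130,340,270,5,'t4c')"
```

```text
time: 14.6
tool_pos: [0.5763, 0.0726, 0.1828]
tcp_rot: [-1.516, 0.479, -0.482]
wrist_force: [-0.2, 0.1, -1.4]
width: 0.069
t=14.60 tcp [0.5763 0.0726 0.1828] jawyaw 54.9 w 0.07 F [-0.2  0.1 -1.4] q [ 0.08  0.12  1.86 -0.    1.15 -0.87]
turn(tool) [-0.0011 -0.0009  0.0014] deg 0.1 then shift [-0.003   0.0063 -0.0016] flip 0 shift-in-current-frame [-0.003   0.0063 -0.0016]
```

View pics/s4c.png

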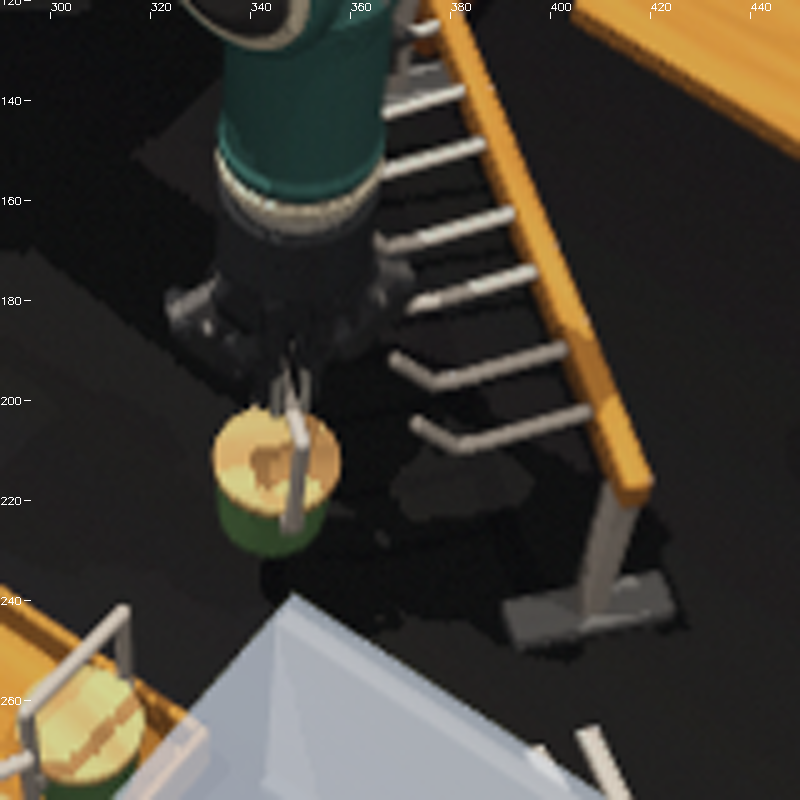

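View pics/t4c.png

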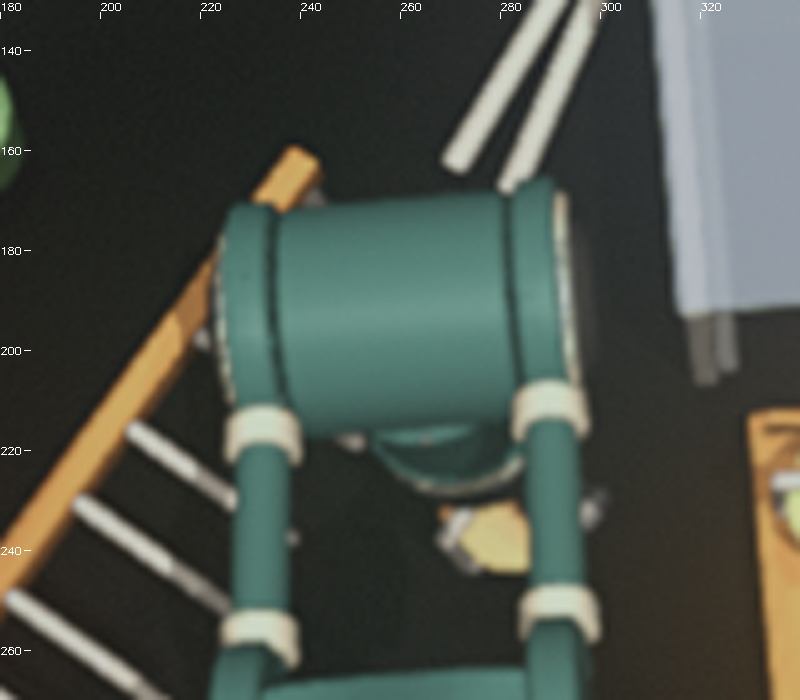

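```bash
python3 - <<'E'
from h import *
c=load("s4")
for z in (.190,.194,.198): print(z,atz(c,(350.4,207.5),z), proj(c,(.574+.032,.073-.022,z)))
for i in range(6): 
    s=bot.read_state(); print(s["time"],s["tool_pos"].round(4)); optics.read_camera("top")
E
```

```text
0.19 [0.60306046 0.05781302 0.19      ] [[349.53339136 209.71116858]]
0.194 [0.60478835 0.05554654 0.194     ] [[349.60031425 208.81949877]]
0.198 [0.60651624 0.05328005 0.198     ] [[349.66760983 207.92259172]]
14.7 [0.5769 0.0727 0.1834]
14.75 [0.5768 0.0728 0.1833]
14.8 [0.5766 0.0728 0.1831]
14.85 [0.5764 0.0728 0.1828]
14.9 [0.5761 0.0728 0.1824]
14.95 [0.5759 0.0728 0.1822]
```

```bash
python3 -m handwheel '[[0.001,0.005,0.01,0,0,0,0],[0,0,0.015,0,0,0,0],[0,0,0.02,0,0,0,0],[0,0,0.02,0,0,0,0],[0,0,0.02,0,0,0,0],[0,0,0.013,0,0,0,0],[0,0,0,0,0,0,0]]'; python3 -c "
from h import *
go((.631,.1553,.150),54.9)
snap('scene','s5');crop('s5',320,120,450,250,6,'s5c')
"
```

```text
time: 15.88
tool_pos: [0.6331, 0.1533, 0.1761]
tcp_rot: [-1.517, 0.479, -0.479]
wrist_force: [-1.1, 1.0, -0.8]
width: 0.072
t=15.88 tcp [0.6331 0.1533 0.1761] jawyaw 55.0 w 0.07 F [-1.1  1.  -0.8] q [ 0.2   0.26  1.72 -0.    1.17 -0.76]
turn(tool) [ 0.0002  0.0013 -0.    ] deg 0.1 then shift [-0.0029  0.0448  0.0004] flip 0 shift-in-current-frame [-0.0029  0.0448  0.0004]
```

View pics/s5c.png

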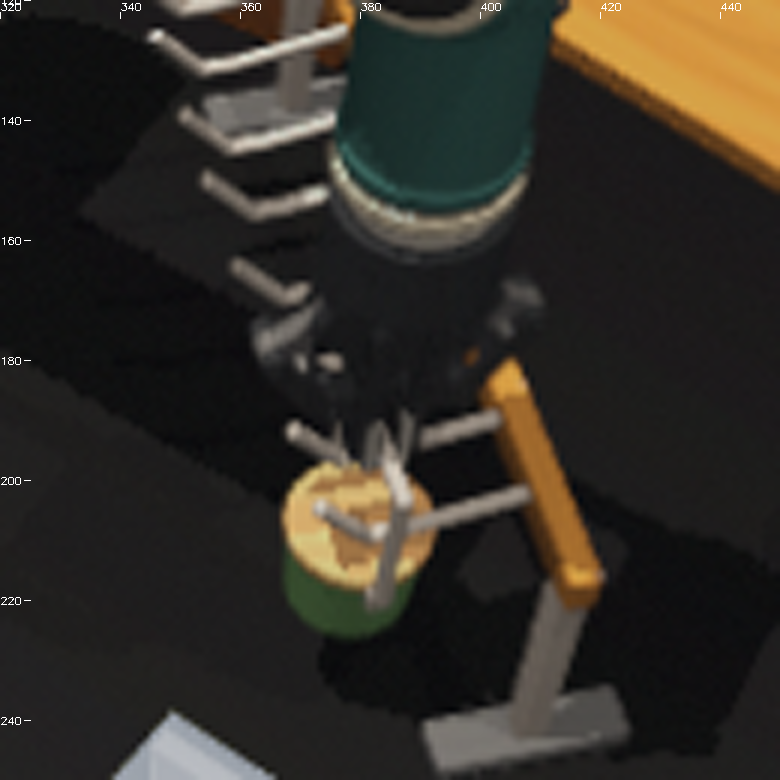

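```bash
python3 -m handwheel '[[0,0.01,0,0,0,0,0],[0,0.012,0,0,0,0,0],[0,0.01,0,0,0,0,0],[0,0.004,0,0,0,0,0],[0,0,0,0,0,0,0]]'; python3 -m handwheel '[[0,0.004,0,0,0,0,0],[0,0,0,0,0,0,0]]'; python3 -c "
from h import *
snap('scene','s6');crop('s6',320,120,450,250,6,'s6c')
"
```

```text
time: 16.55
tool_pos: [0.6323, 0.1522, 0.1396]
tcp_rot: [-1.518, 0.481, -0.479]
wrist_force: [-0.2, 0.9, -2.3]
width: 0.074
time: 16.8
tool_pos: [0.6326, 0.1524, 0.1362]
tcp_rot: [-1.517, 0.48, -0.48]
wrist_force: [0.3, -1.1, -1.9]
width: 0.075
```

View pics/s6c.png

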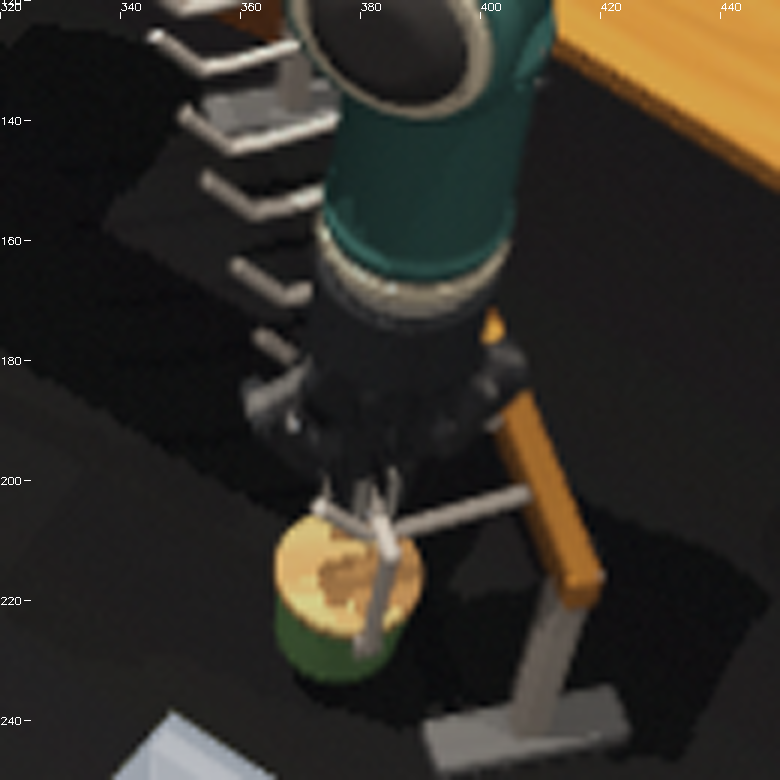

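```bash
python3 -m handwheel '[[0,0.002,0,0,0,0,0],[0,0,0,0,0,0,0]]';  python3 -m handwheel '[[0,0.002,0,0,0,0,0],[0,0,0,0,0,0,0]]'
```

```text
time: 17.1
tool_pos: [0.6331, 0.1525, 0.1356]
tcp_rot: [-1.516, 0.479, -0.481]
wrist_force: [-0.9, -0.0, 3.7]
width: 0.071
time: 17.35
tool_pos: [0.6332, 0.1525, 0.1353]
tcp_rot: [-1.516, 0.478, -0.481]
wrist_force: [-5.4, -1.6, 12.0]
width: 0.076
```

```bash
python3 -m handwheel '[[0,-0.003,0,0,0,0,0.15],[0,0,0,0,0,0,0.3],[0,0,0,0,0,0,0.4],[0,0,0,0,0,0,0.4],[0,-0.015,0,0,0,0,0.4],[0,-0.03,0,0,0,0,0.4],[0,-0.04,0,0,0,0,0.4],[0,-0.03,0,0,0,0,0.4]]'; python3 -c "
from h import *
snap('scene','s7');crop('s7',320,120,450,250,6,'s7c')
go((.494,-.1995,.134),-19)
"
```

```text
time: 18.35
tool_pos: [0.6334, 0.1525, 0.2535]
tcp_rot: [-1.516, 0.478, -0.482]
wrist_force: [-0.2, -0.4, -0.4]
width: 0.402
t=18.40 tcp [0.6355 0.1529 0.2586] jawyaw 54.9 w 0.40 F [1.6 1.2 3.2] q [ 0.2   0.2   1.63 -0.    1.3  -0.76]
turn(tool) [-0.0107  1.2898  0.0013] deg 73.9 then shift [ 0.3793  0.1433 -0.0191] flip 0 shift-in-current-frame [ 0.0859  0.1412 -0.3708]
```

View pics/s7c.png

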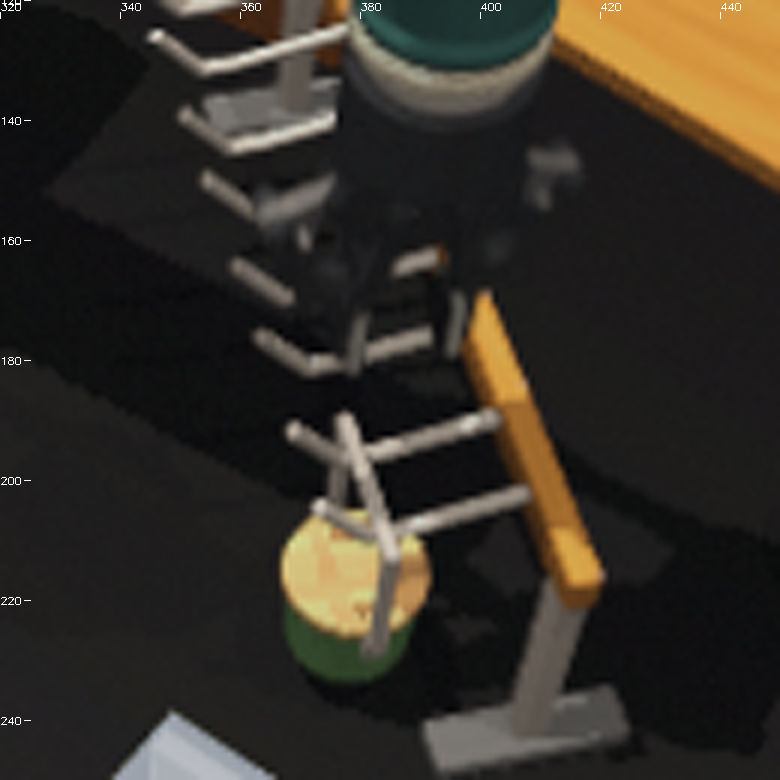

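```bash
python3 -c "
from h import *
snap('top','t7');crop('t7',300,190,440,310,5,'t7c');crop('s7',220,205,340,315,6,'s7d')
"
```

```text
(no output)
```

View pics/t7c.png

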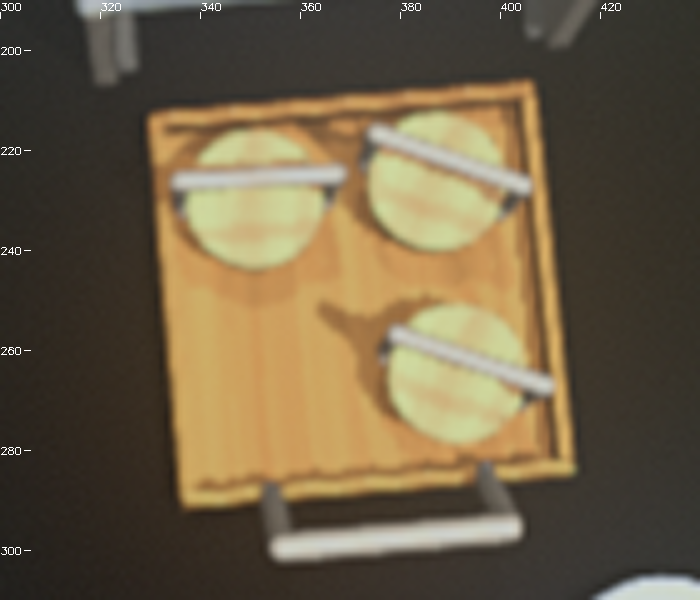

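View pics/s7d.png

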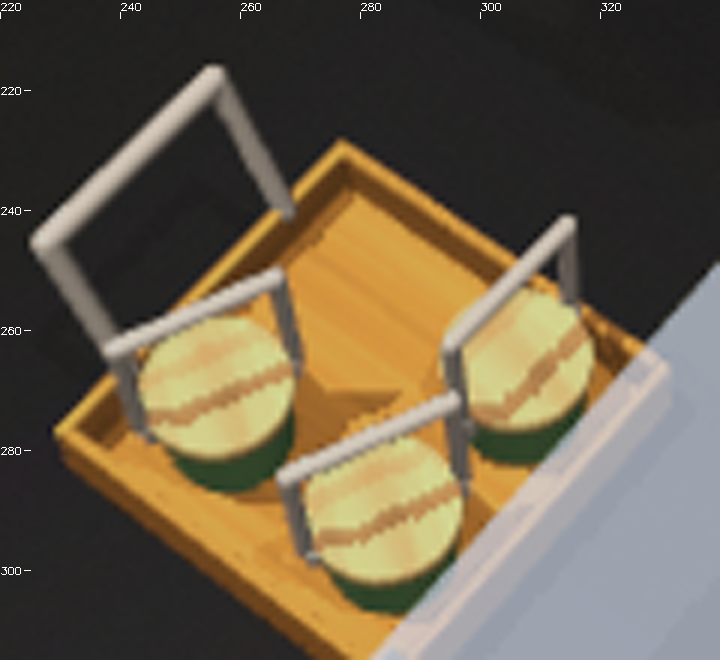

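```bash
python3 -m handwheel '[[0,0,0,0,0.184,0,0.5],[0,0,0,0,0.184,0,0.5],[0,0,0,0,0.184,0,0.5],[0,0,0,0,0.184,0,0.5],[0,0,0,0,0.184,0,0.5],[0,0,0,0,0.184,0,0.5],[0,0,0,0,0.184,0,0.5],[0,0,0,0,0,0,0.5]]'; python3 -c "
from h import *
go((.494,-.197,.134),-19)"
```

```text
time: 19.45
tool_pos: [0.6323, 0.1523, 0.2496]
tcp_rot: [-1.037, 1.447, -1.446]
wrist_force: [0.6, 0.3, 0.7]
width: 0.504
t=19.45 tcp [0.6323 0.1523 0.2496] jawyaw -18.8 w 0.50 F [0.6 0.3 0.7] q [ 0.2   0.21  1.64 -0.    1.3   0.53]
turn(tool) [0.0009 0.0038 0.0005] deg 0.2 then shift [ 0.3753  0.1343 -0.017 ] flip 0 shift-in-current-frame [ 0.3751  0.1346 -0.0183]
```

```bash
python3 -m handwheel '[[0.0536,0,-0.0024,0,0,0,0.5],[0.0536,0,-0.0024,0,0,0,0.5],[0.0536,0,-0.0024,0,0,0,0.5],[0.0536,0,-0.0024,0,0,0,0.5],[0.0536,0,-0.0024,0,0,0,0.5],[0.0536,0,-0.0024,0,0,0,0.5],[0.0536,0.03,-0.0024,0,0,0,0.5],[0,0,0,0,0,0,0.5]]'; python3 -c "
from h import *
go((.494,-.197,.134),-19)"
```

```text
time: 20.45
tool_pos: [0.492, -0.1994, 0.2175]
tcp_rot: [-1.037, 1.453, -1.446]
wrist_force: [-0.0, 0.8, 0.4]
width: 0.5
t=20.45 tcp [ 0.492  -0.1994  0.2175] jawyaw -19.0 w 0.50 F [-0.   0.8  0.4] q [-0.43  0.    1.92 -0.    1.22 -0.1 ]
turn(tool) [0.0053 0.0003 0.0004] deg 0.3 then shift [-0.0029  0.1022  0.0011] flip 0 shift-in-current-frame [-0.0029  0.1022  0.0017]
```

```bash
python3 -m handwheel '[[-0.002,0.034,0.001,0,0,0,0.5],[0,0.034,0,0,0,0,0.5],[0,0.032,0,0,0,0,0.5],[0,0,0,0,0,0,0.5]]'; python3 -c "
from h import *
go((.494,-.197,.134),-19)"; python3 -m handwheel '[[0,0,0,0,0,0,0],[0,0,0,0,0,0,0],[0,0,0,0,0,0,0],[0,0,0,0,0,0,0],[0,0,0,0,0,0,0],[0,0,0,0,0,0,0]]' 70;  python3 -m handwheel '[[0,-0.01,0,0,0,0,0],[0,-0.03,0,0,0,0,0],[0,-0.035,0,0,0,0,0],[0,-0.035,0,0,0,0,0],[0,-0.035,0,0,0,0,0],[0,-0.035,0,0,0,0,0],[0,0,0,0,0,0,0],[0,0,0,0,0,0,0]]'; python3 -c "
from h import *
go((.4917,.1308,.30),54.9)
snap('scene','s8');crop('s8',160,120,360,310,4,'s8c')"
```

```text
time: 20.95
tool_pos: [0.4949, -0.1937, 0.1177]
tcp_rot: [-1.039, 1.451, -1.441]
wrist_force: [-0.3, 0.8, 0.7]
width: 0.499
t=20.95 tcp [ 0.4949 -0.1937  0.1177] jawyaw -18.7 w 0.50 F [-0.3  0.8  0.7] q [-0.42  0.1   2.02  0.    1.03 -0.09]
turn(tool) [ 0.0062  0.0047 -0.0009] deg 0.5 then shift [0.0034 0.0024 0.0003] flip 0 shift-in-current-frame [0.0034 0.0024 0.0002]
time: 21.7
tool_pos: [0.4982, -0.1962, 0.1219]
tcp_rot: [-1.033, 1.445, -1.45]
wrist_force: [0.2, 0.3, 5.7]
width: 0.072
time: 22.7
tool_pos: [0.4961, -0.1953, 0.2991]
tcp_rot: [-1.036, 1.45, -1.447]
wrist_force: [-0.2, -0.2, -2.1]
width: 0.07
t=22.70 tcp [ 0.4961 -0.1953  0.2991] jawyaw -18.9 w 0.07 F [-0.2 -0.2 -2.1] q [-0.42 -0.04  1.82  0.    1.37 -0.09]
turn(tool) [ 0.0015 -1.288  -0.0013] deg 73.8 then shift [-0.1911  0.0178  0.2643] flip 0 shift-in-current-frame [-0.3071  0.0181 -0.1098]
```

View pics/s8c.png

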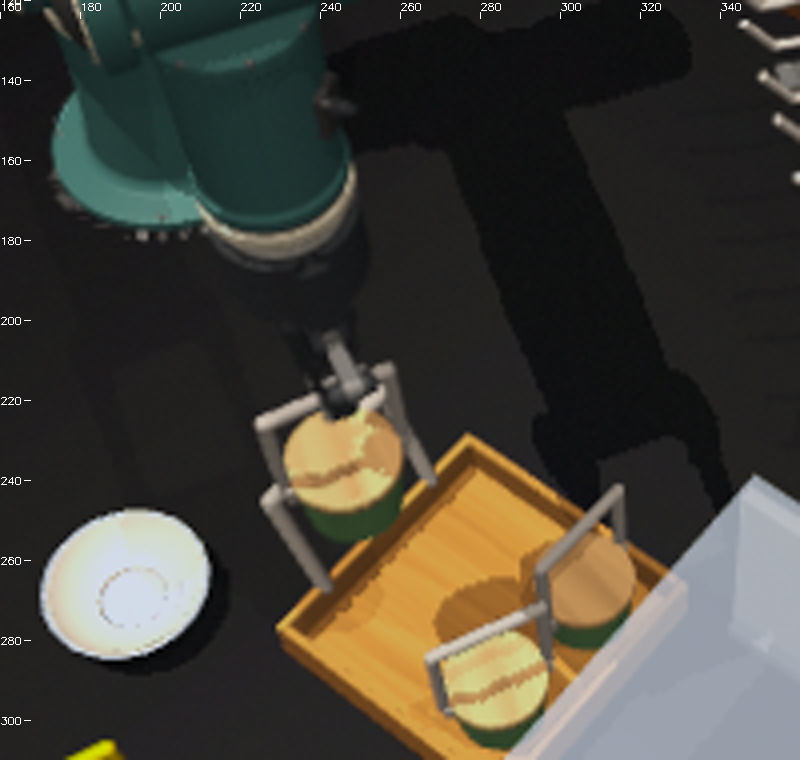

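```bash
python3 -m handwheel '[[0,0,0,0,-0.148,0,0],[0,0,0,0,-0.18,0,0],[0,0,0,0,-0.18,0,0],[0,0,0,0,-0.18,0,0],[0,0,0,0,-0.18,0,0],[0,0,0,0,-0.18,0,0],[0,0,0,0,-0.15,0,0],[0,0,0,0,-0.09,0,0]]'; python3 -m handwheel '[[-0.015,0,0.0207,0,0,0,0],[-0.025,0,0.0346,0,0,0,0],[-0.03,0,0.0415,0,0,0,0],[-0.03,0,0.0415,0,0,0,0],[-0.03,0,0.0415,0,0,0,0],[-0.03,0,0.0415,0,0,0,0],[-0.021,0,0.029,0,0,0,0],[-0.01,0,0.0138,0,0,0,0]]';python3 -c "
from h import *
go((.4917,.1308,.195),54.9)"
```

```text
time: 23.75
tool_pos: [0.4957, -0.1951, 0.2977]
tcp_rot: [-1.517, 0.48, -0.474]
wrist_force: [0.6, -0.8, -1.3]
width: 0.07
time: 24.75
tool_pos: [0.4912, 0.1317, 0.2982]
tcp_rot: [-1.519, 0.481, -0.476]
wrist_force: [0.1, 0.2, -1.2]
width: 0.071
t=24.75 tcp [0.4912 0.1317 0.2982] jawyaw 55.0 w 0.07 F [ 0.1  0.2 -1.2] q [ 0.21 -0.09  1.86 -0.    1.37 -0.75]
turn(tool) [ 0.0027  0.0023 -0.0025] deg 0.2 then shift [ 0.001   0.1219 -0.0005] flip 0 shift-in-current-frame [ 1.300e-03  1.219e-01 -1.000e-04]
```

```bash
python3 -m handwheel '[[0,0.025,0,0,0,0,0],[0,0.035,0,0,0,0,0],[0,0.035,0,0,0,0,0],[0,0.026,0,0,0,0,0],[0,0,0,0,0,0,0],[0,0,0,0,0,0,0]]'; python3 -c "
from h import *
go((.5492,.2128,.1905),54.9)
snap('scene','s9');crop('s9',290,100,450,260,5,'s9c')"
```

```text
time: 25.5
tool_pos: [0.4929, 0.1299, 0.1798]
tcp_rot: [-1.517, 0.48, -0.48]
wrist_force: [0.1, 0.0, -0.6]
width: 0.07
t=25.50 tcp [0.4929 0.1299 0.1798] jawyaw 54.9 w 0.07 F [ 0.1  0.  -0.6] q [ 0.21 -0.01  2.01 -0.    1.14 -0.75]
turn(tool) [-0.0001 -0.0005  0.0004] deg 0.0 then shift [-0.0016  0.008   0.1002] flip 0 shift-in-current-frame [-0.0016  0.008   0.1002]
```

View pics/s9c.png

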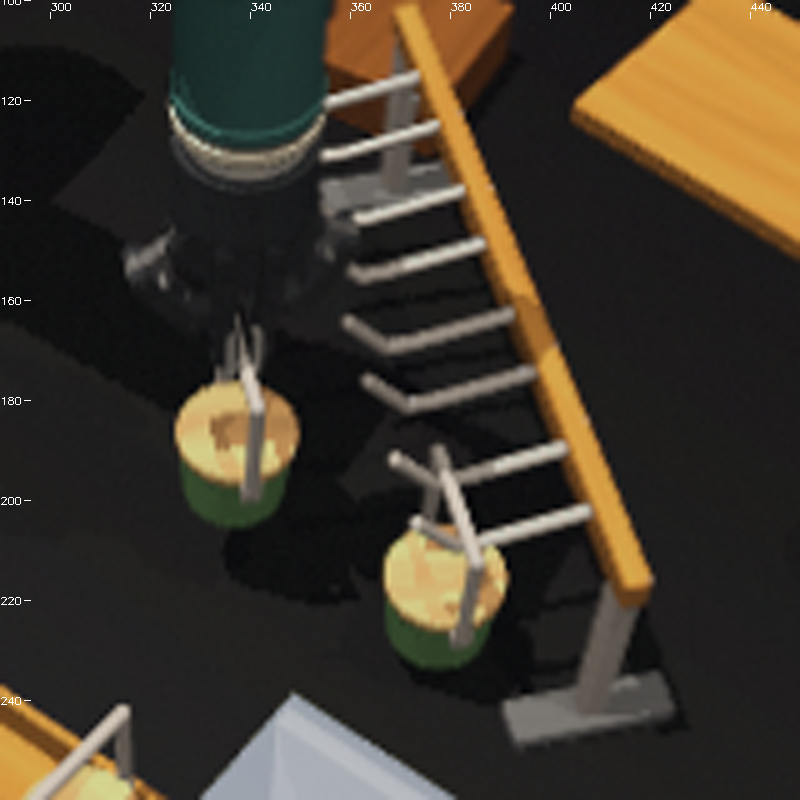

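```bash
cat >> h.py <<'E'
def lat(c,uv,z,h):
    a=np.radians(54.95);o=-.15+.1*h;H=np.array([.510-np.sin(a)*o,.2412+np.cos(a)*o])
    d=atz(c,uv,z)[:2]-H; print("rack dx %.4f dy %.4f (want end dy ~ -.039)"%(d@[np.cos(a),np.sin(a)],d@[-np.sin(a),np.cos(a)]))
E
python3 - <<'E'
from h import *
lat(load("s9"),(341.4,181.0),.194,1);lat(load("s4"),(350.4,207.5),.196,0)
lat(load("s9"),(290+473/5,100+566/5),.152,0)
lat(load("s9"),(290+438/5,100+452/5),.152,0)
E
```

```text
rack dx -0.1000 dy -0.0442 (want end dy ~ -.039)
rack dx -0.0980 dy -0.0356 (want end dy ~ -.039)
rack dx -0.0035 dy -0.0435 (want end dy ~ -.039)
rack dx -0.0008 dy 0.0344 (want end dy ~ -.039)
```

```bash
python3 -m handwheel '[[-0.003,0.003,0.01,0,0,0,0],[0,0,0.015,0,0,0,0],[0,0,0.02,0,0,0,0],[0,0,0.02,0,0,0,0],[0,0,0.02,0,0,0,0],[0,0,0.016,0,0,0,0],[0,0,0,0,0,0,0],[0,0,0,0,0,0,0]]'; python3 -c "
from h import *
go((.5492,.2128,.164),54.9)
snap('scene','s10');crop('s10',320,100,450,230,6,'s10c')"
```

```text
time: 26.55
tool_pos: [0.5477, 0.2144, 0.1759]
tcp_rot: [-1.518, 0.48, -0.479]
wrist_force: [0.0, 0.5, -1.0]
width: 0.071
t=26.55 tcp [0.5477 0.2144 0.1759] jawyaw 54.9 w 0.07 F [ 0.   0.5 -1. ] q [ 0.33  0.14  1.85 -0.    1.15 -0.63]
turn(tool) [ 0.0011  0.0002 -0.0005] deg 0.1 then shift [ 0.0022  0.0306 -0.0004] flip 0 shift-in-current-frame [ 0.0022  0.0306 -0.0004]
```

View pics/s10c.png

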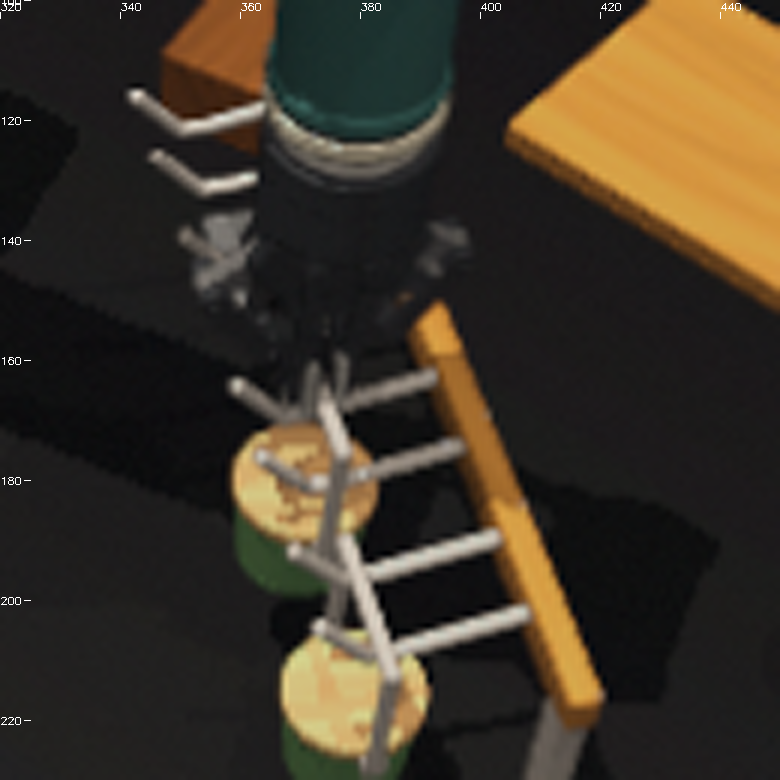

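```bash
python3 -m handwheel '[[0,0.01,0,0,0,0,0],[0,0.012,0,0,0,0,0],[0,0.011,0,0,0,0,0],[0,0.004,0,0,0,0,0],[0,0.002,0,0,0,0,0],[0,0,0,0,0,0,0]]'; python3 -m handwheel '[[0,0.002,0,0,0,0,0],[0,0,0,0,0,0,0]]'; python3 -m handwheel '[[0,0.002,0,0,0,0,0],[0,0,0,0,0,0,0]]'
```

```text
time: 27.35
tool_pos: [0.5485, 0.2148, 0.1378]
tcp_rot: [-1.516, 0.479, -0.48]
wrist_force: [-1.2, -1.1, -0.3]
width: 0.071
time: 27.6
tool_pos: [0.5487, 0.2149, 0.1374]
tcp_rot: [-1.516, 0.478, -0.481]
wrist_force: [-4.6, -1.3, 8.9]
width: 0.074
time: 27.85
tool_pos: [0.5488, 0.2149, 0.1372]
tcp_rot: [-1.516, 0.478, -0.481]
wrist_force: [-8.3, -2.4, 17.4]
width: 0.07
```

```bash
python3 -m handwheel '[[0,-0.004,0,0,0,0,0.15],[0,0,0,0,0,0,0.3],[0,0,0,0,0,0,0.4],[0,0,0,0,0,0,0.4],[0,-0.015,0,0,0,0,0.4],[0,-0.03,0,0,0,0,0.4],[0,-0.04,0,0,0,0,0.4],[0,-0.03,0,0,0,0,0.4]]'; python3 -c "
from h import *
snap('scene','s11');crop('s11',220,100,440,300,3,'s11c')
snap('top','t11');crop('t11',300,190,440,310,5,'t11c')
go((.5835,-.097,.134),3)
"
```

```text
time: 28.85
tool_pos: [0.5488, 0.2149, 0.2554]
tcp_rot: [-1.515, 0.478, -0.482]
wrist_force: [-0.1, 0.7, 0.6]
width: 0.402
t=28.95 tcp [0.5509 0.2156 0.2584] jawyaw 54.9 w 0.40 F [-0.1  0.1  0.3] q [ 0.33  0.08  1.76 -0.    1.28 -0.63]
turn(tool) [-0.0099  0.9059  0.0017] deg 51.9 then shift [0.3139 0.1431 0.0162] flip 0 shift-in-current-frame [ 0.2056  0.1424 -0.2381]
```

View pics/s11c.png

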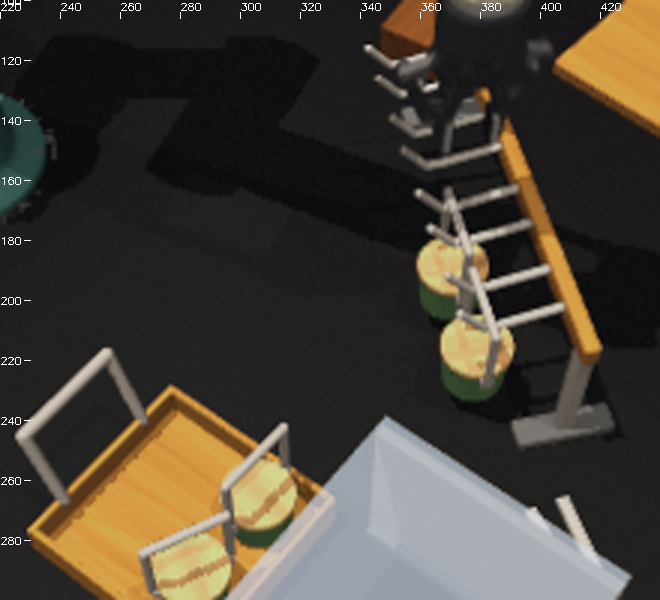

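View pics/t11c.png

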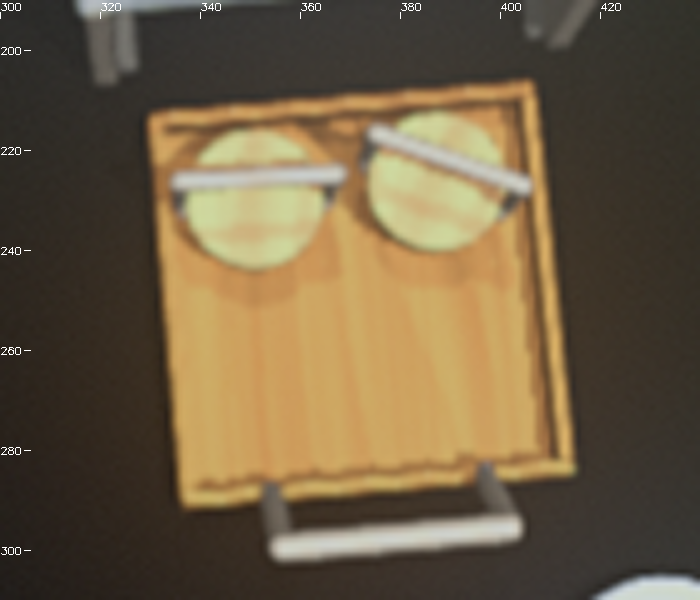

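```bash
python3 -m handwheel '[[0,0,0,0,0.181,0,0.5],[0,0,0,0,0.181,0,0.5],[0,0,0,0,0.181,0,0.5],[0,0,0,0,0.181,0,0.5],[0,0,0,0,0.181,0,0.5],[0,0,0,0,0,0,0.5]]'; python3 -c "
from h import *
go((.585,-.097,.134),3)"
```

```text
time: 29.7
tool_pos: [0.5477, 0.2145, 0.2516]
tcp_rot: [-1.236, 1.169, -1.168]
wrist_force: [0.5, -0.3, 0.1]
width: 0.501
t=29.70 tcp [0.5477 0.2145 0.2516] jawyaw 3.2 w 0.50 F [ 0.5 -0.3  0.1] q [0.33 0.09 1.77 0.   1.28 0.28]
turn(tool) [0.001  0.0028 0.0003] deg 0.2 then shift [0.313  0.1363 0.0209] flip 0 shift-in-current-frame [0.313  0.1364 0.0202]
```

```bash
python3 -m handwheel '[[0.052,0,0.0034,0,0,0,0.5],[0.052,0,0.0034,0,0,0,0.5],[0.052,0,0.0034,0,0,0,0.5],[0.052,0,0.0034,0,0,0,0.5],[0.052,0,0.0034,0,0,0,0.5],[0.052,0,0.0034,0,0,0,0.5],[0,0.03,0,0,0,0,0.5],[0,0,0,0,0,0,0.5]]'; python3 -c "
from h import *
go((.585,-.097,.134),3)"
```

```text
time: 30.7
tool_pos: [0.5827, -0.0961, 0.2191]
tcp_rot: [-1.238, 1.174, -1.165]
wrist_force: [-0.1, -0.1, 0.4]
width: 0.502
t=30.70 tcp [ 0.5827 -0.0961  0.2191] jawyaw 3.1 w 0.50 F [-0.1 -0.1  0.4] q [-0.21  0.12  1.8   0.    1.23 -0.26]
turn(tool) [ 0.0062  0.0021 -0.0018] deg 0.4 then shift [0.001  0.1038 0.0022] flip 0 shift-in-current-frame [0.0012 0.1038 0.0029]
```

```bash
python3 -m handwheel '[[0,0.034,0.001,0,0,0,0.5],[0,0.034,0,0,0,0,0.5],[0,0.034,0,0,0,0,0.5],[0,0,0,0,0,0,0.5]]'; python3 -m handwheel '[[0,0,0,0,0,0,0],[0,0,0,0,0,0,0],[0,0,0,0,0,0,0],[0,0,0,0,0,0,0],[0,0,0,0,0,0,0],[0,0,0,0,0,0,0]]' 70;  python3 -m handwheel '[[0,-0.01,0,0,0,0,0],[0,-0.03,0,0,0,0,0],[0,-0.035,0,0,0,0,0],[0,-0.035,0,0,0,0,0],[0,-0.035,0,0,0,0,0],[0,-0.035,0,0,0,0,0],[0,0,0,0,0,0,0],[0,0,0,0,0,0,0]]'; python3 -c "
from h import *
go((.410,.1885,.30),54.9)
snap('scene','s12');crop('s12',200,120,400,310,4,'s12c')"
```

```text
time: 31.2
tool_pos: [0.5836, -0.0944, 0.1178]
tcp_rot: [-1.239, 1.173, -1.164]
wrist_force: [0.3, -0.4, -0.4]
width: 0.496
time: 31.95
tool_pos: [0.5876, -0.0961, 0.1228]
tcp_rot: [-1.232, 1.167, -1.172]
wrist_force: [-1.2, 1.1, 6.4]
width: 0.071
time: 32.95
tool_pos: [0.5854, -0.0957, 0.2991]
tcp_rot: [-1.235, 1.171, -1.169]
wrist_force: [-0.1, 0.5, -2.4]
width: 0.076
t=32.95 tcp [ 0.5854 -0.0957  0.2991] jawyaw 3.0 w 0.08 F [-0.1  0.5 -2.4] q [-0.2   0.08  1.7  -0.    1.37 -0.26]
turn(tool) [ 0.0012 -0.905  -0.001 ] deg 51.9 then shift [-0.3069  0.0178  0.1317] flip 0 shift-in-current-frame [-0.2931  0.0182 -0.16  ]
```

View pics/s12c.png

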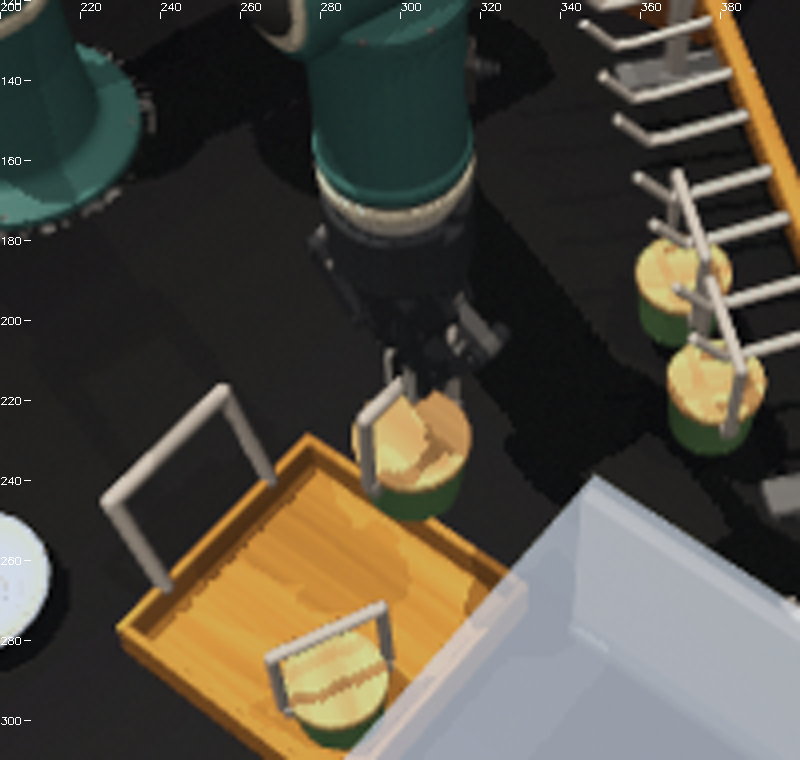

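```bash
python3 -m handwheel '[[0,0,0,0,-0.14,0,0],[0,0,0,0,-0.18,0,0],[0,0,0,0,-0.18,0,0],[0,0,0,0,-0.18,0,0],[0,0,0,0,-0.135,0,0],[0,0,0,0,-0.09,0,0],[0,0,0,0,0,0,0]]'; python3 -m handwheel '[[-0.02,0,0.0085,0,0,0,0],[-0.04,0,0.017,0,0,0,0],[-0.05,0,0.0215,0,0,0,0],[-0.05,0,0.0215,0,0,0,0],[-0.05,0,0.0215,0,0,0,0],[-0.05,0,0.0215,0,0,0,0],[-0.03,0,0.013,0,0,0,0],[-0.0169,0,0.0072,0,0,0,0]]';python3 -c "
from h import *
go((.410,.1885,.195),54.9)"
```

```text
time: 33.88
tool_pos: [0.585, -0.0956, 0.2979]
tcp_rot: [-1.517, 0.484, -0.477]
wrist_force: [-0.5, 0.5, -1.5]
width: 0.072
time: 34.88
tool_pos: [0.4082, 0.1902, 0.2999]
tcp_rot: [-1.517, 0.48, -0.478]
wrist_force: [1.0, -0.4, -2.7]
width: 0.072
t=34.88 tcp [0.4082 0.1902 0.2999] jawyaw 55.0 w 0.07 F [ 1.  -0.4 -2.7] q [ 0.38 -0.21  1.96  0.    1.39 -0.58]
turn(tool) [ 0.0001  0.0013 -0.001 ] deg 0.1 then shift [ 0.0024  0.1236 -0.0004] flip 0 shift-in-current-frame [ 0.0026  0.1236 -0.0004]
```

```bash
python3 -m handwheel '[[0,0.025,0,0,0,0,0],[0,0.035,0,0,0,0,0],[0,0.035,0,0,0,0,0],[0,0.028,0,0,0,0,0],[0,0,0,0,0,0,0],[0,0,0,0,0,0,0]]'; python3 -c "
from h import *
go((.4673,.2703,.1905),54.9)
snap('scene','s13');crop('s13',270,80,430,240,5,'s13c')"
```

```text
time: 35.62
tool_pos: [0.4107, 0.1889, 0.1783]
tcp_rot: [-1.516, 0.479, -0.48]
wrist_force: [0.4, 0.0, -0.7]
width: 0.072
t=35.62 tcp [0.4107 0.1889 0.1783] jawyaw 54.9 w 0.07 F [ 0.4  0.  -0.7] q [ 0.38 -0.13  2.12  0.    1.15 -0.58]
turn(tool) [-0.0011 -0.0001  0.0005] deg 0.1 then shift [-0.0005  0.0065  0.0991] flip 0 shift-in-current-frame [-0.0005  0.0066  0.0991]
```

View pics/s13c.png

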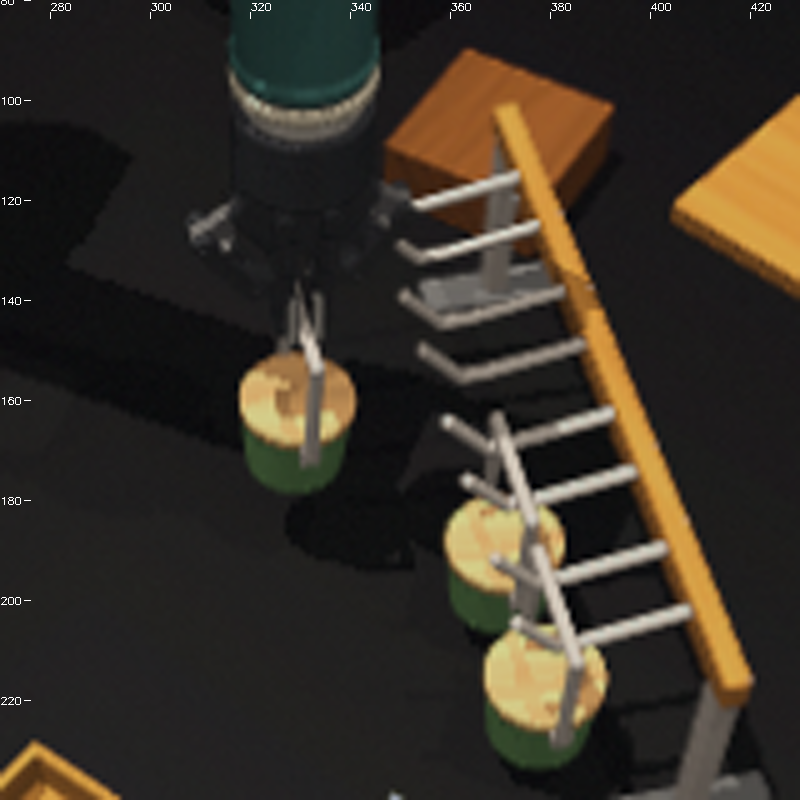

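```bash
python3 - <<'E'
from h import *
lat(load("s13"),(333.8,152.8),.193,2);lat(load("s13"),(270+300/5,80+288/5),.193,2)
E
```

```text
rack dx -0.0971 dy -0.0401 (want end dy ~ -.039)
rack dx -0.0947 dy 0.0195 (want end dy ~ -.039)
```

```bash
python3 -m handwheel '[[-0.0005,0.003,0.01,0,0,0,0],[0,0,0.015,0,0,0,0],[0,0,0.02,0,0,0,0],[0,0,0.02,0,0,0,0],[0,0,0.02,0,0,0,0],[0,0,0.015,0,0,0,0],[0,0,0,0,0,0,0],[0,0,0,0,0,0,0]]'; python3 -c "
from h import *
go((.4673,.2703,.164),54.9)
snap('scene','s14');crop('s14',300,80,430,210,6,'s14c')"
```

```text
time: 36.67
tool_pos: [0.4673, 0.2702, 0.1739]
tcp_rot: [-1.518, 0.48, -0.479]
wrist_force: [0.7, -0.2, -1.9]
width: 0.074
t=36.67 tcp [0.4673 0.2702 0.1739] jawyaw 54.9 w 0.07 F [ 0.7 -0.2 -1.9] q [ 0.48  0.05  1.96 -0.    1.13 -0.48]
turn(tool) [ 0.0012  0.0002 -0.0003] deg 0.1 then shift [-0.0001  0.0286  0.    ] flip 0 shift-in-current-frame [-0.0001  0.0286  0.0001]
```

View pics/s14c.png

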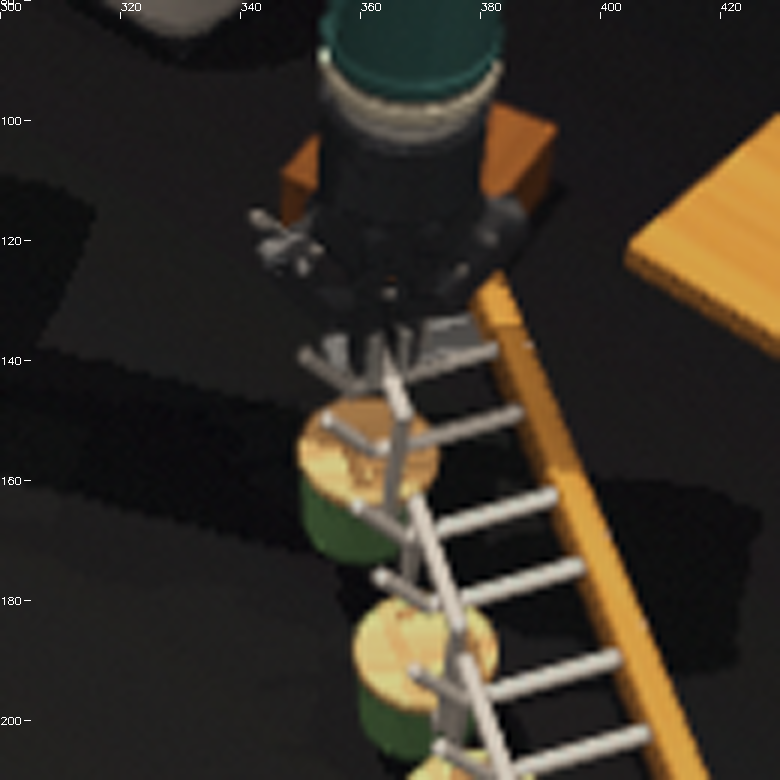

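```bash
python3 -m handwheel '[[0,0.01,0,0,0,0,0],[0,0.012,0,0,0,0,0],[0,0.009,0,0,0,0,0],[0,0.004,0,0,0,0,0],[0,0.002,0,0,0,0,0],[0,0,0,0,0,0,0]]'; python3 -m handwheel '[[0,0.002,0,0,0,0,0],[0,0,0,0,0,0,0]]'
```

```text
time: 37.48
tool_pos: [0.4681, 0.2707, 0.1379]
tcp_rot: [-1.516, 0.479, -0.48]
wrist_force: [-1.6, -0.2, 0.3]
width: 0.073
time: 37.72
tool_pos: [0.4684, 0.2709, 0.1375]
tcp_rot: [-1.516, 0.479, -0.481]
wrist_force: [-5.1, -2.8, 10.4]
width: 0.072
```

```bash
python3 -m handwheel '[[0,-0.002,0,0,0,0,0.15],[0,0,0,0,0,0,0.3],[0,0,0,0,0,0,0.4],[0,0,0,0,0,0,0.4],[0,-0.015,0,0,0,0,0.4],[0,-0.03,0,0,0,0,0.4],[0,-0.04,0,0,0,0,0.4],[0,-0.03,0,0,0,0,0.4]]'; python3 -c "
from h import *
snap('scene','s15');crop('s15',220,80,440,300,3,'s15c')
snap('top','t15');crop('t15',300,190,440,310,5,'t15c')
go((.592,-.1905,.134),-19)
"
```

```text
time: 38.72
tool_pos: [0.4684, 0.2709, 0.2554]
tcp_rot: [-1.515, 0.478, -0.481]
wrist_force: [0.7, -0.3, 0.3]
width: 0.403
t=38.83 tcp [0.4704 0.2719 0.2582] jawyaw 54.9 w 0.40 F [1.3 0.5 0.8] q [ 0.48 -0.01  1.86 -0.    1.28 -0.48]
turn(tool) [-0.0101  1.2898 -0.0017] deg 73.9 then shift [0.3976 0.1429 0.2656] flip 0 shift-in-current-frame [ 0.3648  0.1419 -0.3096]
```

View pics/s15c.png

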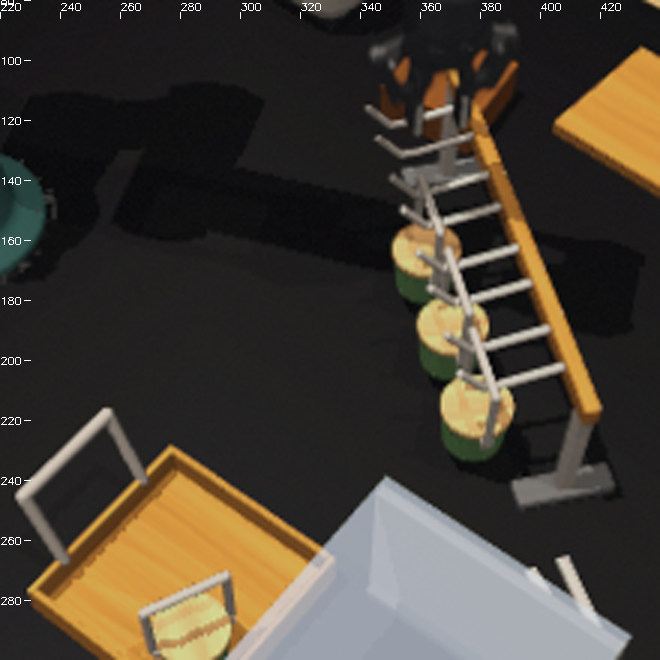

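View pics/t15c.png

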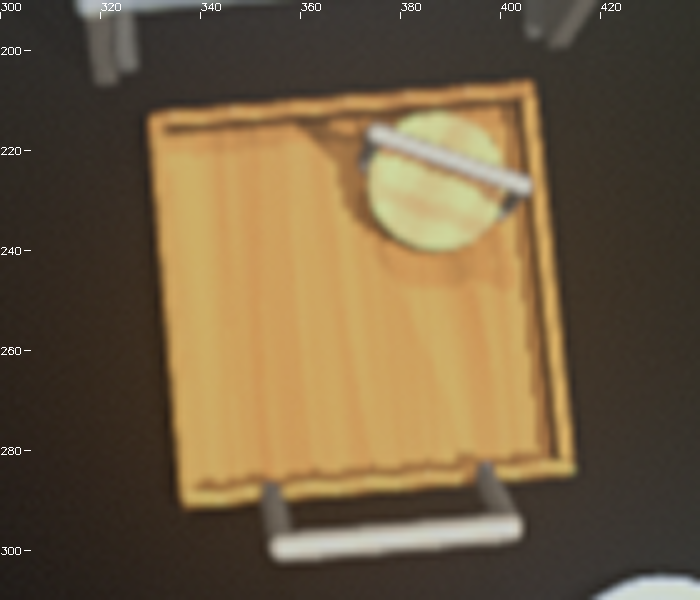

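```bash
python3 -m handwheel '[[0,0,0,0,0.184,0,0.5],[0,0,0,0,0.184,0,0.5],[0,0,0,0,0.184,0,0.5],[0,0,0,0,0.184,0,0.5],[0,0,0,0,0.184,0,0.5],[0,0,0,0,0.184,0,0.5],[0,0,0,0,0.184,0,0.5],[0,0,0,0,0,0,0.5]]'; python3 -c "
from h import *
go((.5935,-.189,.134),-19)"
```

```text
time: 39.83
tool_pos: [0.4674, 0.2703, 0.2517]
tcp_rot: [-1.037, 1.447, -1.447]
wrist_force: [-0.4, -0.5, 1.1]
width: 0.504
t=39.83 tcp [0.4674 0.2703 0.2517] jawyaw -18.8 w 0.50 F [-0.4 -0.5  1.1] q [ 0.48 -0.    1.87 -0.    1.28  0.81]
turn(tool) [0.0007 0.0038 0.0007] deg 0.2 then shift [0.3933 0.1364 0.2688] flip 0 shift-in-current-frame [0.3942 0.1365 0.2674]
```

```bash
python3 -m handwheel '[[0.0491,0,0.0336,0,0,0,0.5],[0.0491,0,0.0336,0,0,0,0.5],[0.0491,0,0.0336,0,0,0,0.5],[0.0491,0,0.0336,0,0,0,0.5],[0.0491,0,0.0336,0,0,0,0.5],[0.0491,0,0.0336,0,0,0,0.5],[0.0491,0,0.0336,0,0,0,0.5],[0.0491,0,0.0336,0,0,0,0.5]]';  python3 -m handwheel '[[0,0.03,0,0,0,0,0.5],[0,0,0,0,0,0,0.5]]'; python3 -c "
from h import *
go((.5935,-.189,.134),-19)"
```

```text
time: 40.83
tool_pos: [0.595, -0.19, 0.252]
tcp_rot: [-1.037, 1.445, -1.445]
wrist_force: [0.7, 0.7, -0.3]
width: 0.501
time: 41.08
tool_pos: [0.5926, -0.1882, 0.2188]
tcp_rot: [-1.039, 1.453, -1.443]
wrist_force: [0.4, 0.2, -0.8]
width: 0.499
t=41.08 tcp [ 0.5926 -0.1882  0.2188] jawyaw -18.8 w 0.50 F [ 0.4  0.2 -0.8] q [-0.35  0.18  1.73  0.    1.24 -0.02]
turn(tool) [ 0.0069  0.0031 -0.0003] deg 0.4 then shift [0.0005 0.1035 0.0011] flip 0 shift-in-current-frame [0.0005 0.1034 0.0018]
```

```bash
python3 -m handwheel '[[0,0.034,0,0,0,0,0.5],[0,0.034,0,0,0,0,0.5],[0,0.034,0,0,0,0,0.5],[0,0,0,0,0,0,0.5]]'; python3 -m handwheel '[[0,0,0,0,0,0,0],[0,0,0,0,0,0,0],[0,0,0,0,0,0,0],[0,0,0,0,0,0,0],[0,0,0,0,0,0,0],[0,0,0,0,0,0,0]]' 70;  python3 -m handwheel '[[0,-0.01,0,0,0,0,0],[0,-0.03,0,0,0,0,0],[0,-0.035,0,0,0,0,0],[0,-0.035,0,0,0,0,0],[0,-0.035,0,0,0,0,0],[0,-0.035,0,0,0,0,0],[0,0,0,0,0,0,0],[0,0,0,0,0,0,0]]'; python3 -c "
from h import *
go((.328,.246,.30),54.9)
snap('scene','s16');crop('s16',200,120,400,310,4,'s16c')"
```

```text
time: 41.58
tool_pos: [0.5924, -0.1863, 0.1178]
tcp_rot: [-1.04, 1.451, -1.442]
wrist_force: [0.1, 0.5, 0.3]
width: 0.496
time: 42.32
tool_pos: [0.5963, -0.1888, 0.1225]
tcp_rot: [-1.032, 1.444, -1.45]
wrist_force: [0.6, 1.2, 6.0]
width: 0.071
time: 43.32
tool_pos: [0.5941, -0.1879, 0.2988]
tcp_rot: [-1.036, 1.45, -1.447]
wrist_force: [-0.4, -0.7, -1.1]
width: 0.072
t=43.33 tcp [ 0.5941 -0.1879  0.2988] jawyaw -18.9 w 0.07 F [-0.4 -0.7 -1.1] q [-0.35  0.13  1.63  0.    1.37 -0.02]
turn(tool) [ 0.0018 -1.288  -0.0014] deg 73.8 then shift [-0.4672  0.0175  0.202 ] flip 0 shift-in-current-frame [-0.3243  0.0183 -0.3922]
```

View pics/s16c.png

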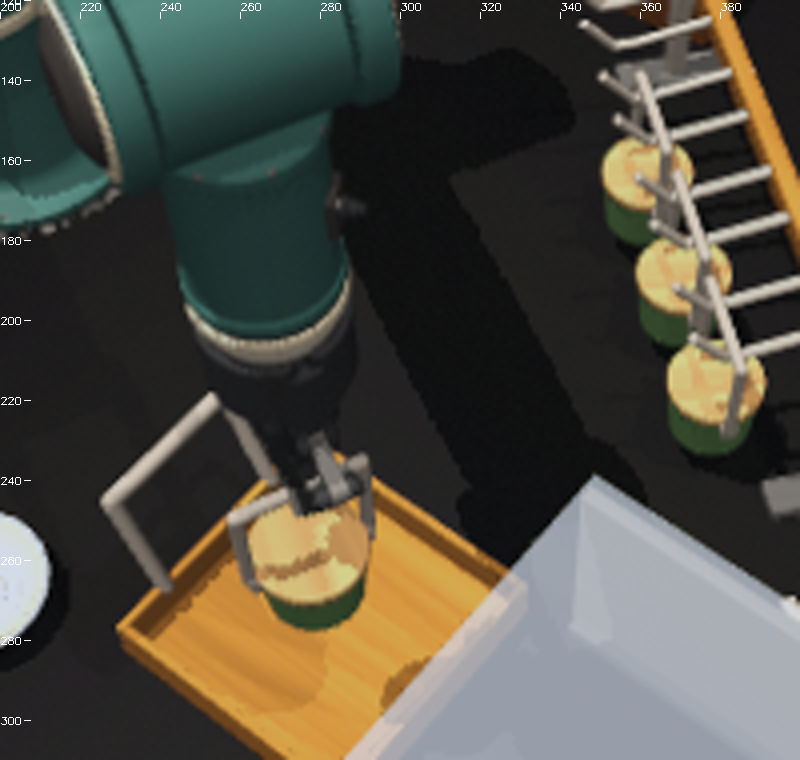

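```bash
python3 -m handwheel '[[0,0,0,0,-0.148,0,0],[0,0,0,0,-0.18,0,0],[0,0,0,0,-0.18,0,0],[0,0,0,0,-0.18,0,0],[0,0,0,0,-0.18,0,0],[0,0,0,0,-0.18,0,0],[0,0,0,0,-0.15,0,0],[0,0,0,0,-0.09,0,0]]'; python3 -m handwheel '[[-0.02,0,0.0086,0,0,0,0],[-0.035,0,0.0151,0,0,0,0],[-0.05,0,0.0216,0,0,0,0],[-0.05,0,0.0216,0,0,0,0],[-0.05,0,0.0216,0,0,0,0],[-0.05,0,0.0216,0,0,0,0],[-0.05,0,0.0216,0,0,0,0],[-0.05,0,0.0216,0,0,0,0]]'; python3 -m handwheel '[[-0.05,0,0.0216,0,0,0,0],[-0.035,0,0.0151,0,0,0,0],[-0.0192,0,0.0083,0,0,0,0],[0,0,0,0,0,0,0]]';python3 -c "
from h import *
go((.328,.246,.195),54.9)"
```

```text
time: 44.38
tool_pos: [0.5936, -0.1877, 0.2973]
tcp_rot: [-1.517, 0.481, -0.473]
wrist_force: [-0.3, 0.1, -1.7]
width: 0.072
time: 45.38
tool_pos: [0.3897, 0.1428, 0.2989]
tcp_rot: [-1.517, 0.483, -0.48]
wrist_force: [0.5, 0.1, -2.1]
width: 0.074
time: 45.88
tool_pos: [0.3309, 0.2388, 0.299]
tcp_rot: [-1.519, 0.479, -0.477]
wrist_force: [-0.2, -0.2, -1.8]
width: 0.071
t=45.88 tcp [0.3309 0.2388 0.299 ] jawyaw 55.0 w 0.07 F [-0.2 -0.2 -1.8] q [ 0.56 -0.3   2.03  0.    1.41 -0.4 ]
turn(tool) [ 0.0019  0.0025 -0.0012] deg 0.2 then shift [-0.0065  0.1227  0.0042] flip 0 shift-in-current-frame [-0.0064  0.1227  0.0045]
```

```bash
python3 -m handwheel '[[-0.0065,0.025,0.003,0,0,0,0],[0,0.035,0,0,0,0,0],[0,0.035,0,0,0,0,0],[0,0.027,0,0,0,0,0],[0,0,0,0,0,0,0],[0,0,0,0,0,0,0]]'; python3 -c "
from h import *
go((.3855,.3278,.1905),54.9)
snap('scene','s17');crop('s17',270,50,430,210,5,'s17c')"
```

```text
time: 46.62
tool_pos: [0.33, 0.2442, 0.179]
tcp_rot: [-1.516, 0.48, -0.481]
wrist_force: [0.1, 0.5, -1.6]
width: 0.072
t=46.62 tcp [0.33   0.2442 0.179 ] jawyaw 54.8 w 0.07 F [ 0.1  0.5 -1.6] q [ 0.58 -0.22  2.19 -0.    1.16 -0.38]
turn(tool) [-0.0007 -0.0009  0.0004] deg 0.1 then shift [-0.0027  0.0072  0.1003] flip 0 shift-in-current-frame [-0.0028  0.0073  0.1003]
```

View pics/s17c.png

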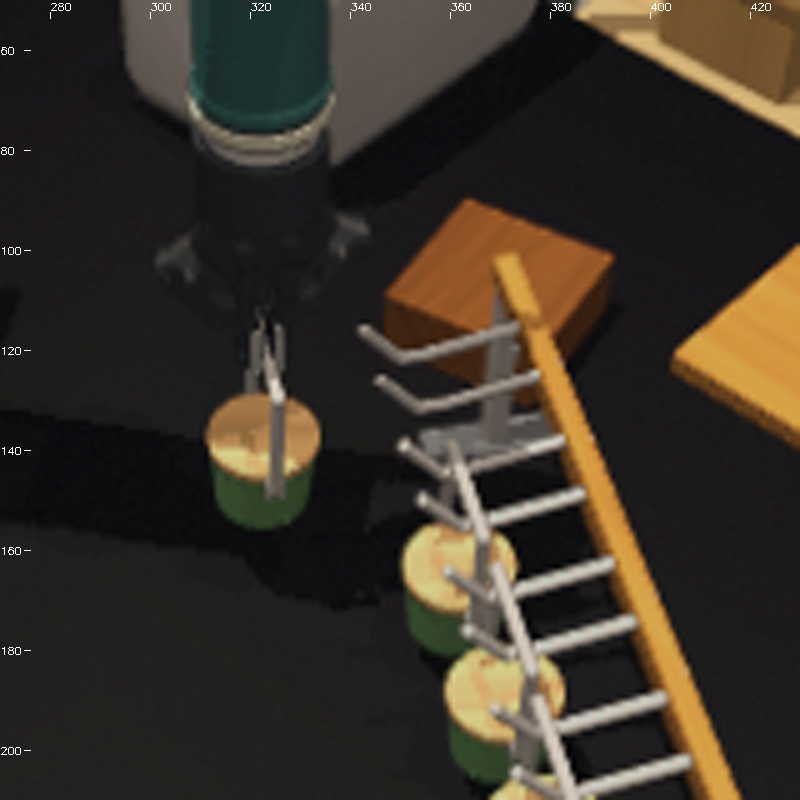

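```bash
python3 - <<'E'
from h import *
lat(load("s17"),(325.4,128.8),.193,3)
c=load("t15"); print(depth(c,(118,330)),depth(c,(135,320)),depth(c,(125,355)),depth(c,(138,360)))
E
```

```text
rack dx -0.1000 dy -0.0429 (want end dy ~ -.039)
[0.32326432 0.50579556 0.04842135] [0.34960989 0.47195117 0.01683481] [0.3027888  0.24393171 0.697683  ] [0.2950005  0.22970694 0.68257919]
```

```bash
python3 -m handwheel '[[-0.003,0.003,0.01,0,0,0,0],[0,0,0.015,0,0,0,0],[0,0,0.02,0,0,0,0],[0,0,0.02,0,0,0,0],[0,0,0.02,0,0,0,0],[0,0,0.016,0,0,0,0],[0,0,0,0,0,0,0],[0,0,0,0,0,0,0]]'; python3 -c "
from h import *
go((.3855,.3278,.164),54.9)
snap('scene','s18');crop('s18',300,60,430,190,6,'s18c')"
```

```text
time: 47.68
tool_pos: [0.3848, 0.3284, 0.175]
tcp_rot: [-1.518, 0.48, -0.479]
wrist_force: [-0.4, -0.6, -1.9]
width: 0.071
t=47.67 tcp [0.3848 0.3284 0.175 ] jawyaw 54.9 w 0.07 F [-0.4 -0.6 -1.9] q [ 0.66 -0.01  2.02 -0.    1.13 -0.3 ]
turn(tool) [ 0.0012  0.0003 -0.0002] deg 0.1 then shift [ 0.0009  0.0297 -0.0001] flip 0 shift-in-current-frame [ 0.0009  0.0297 -0.0001]
```

View pics/s18c.png

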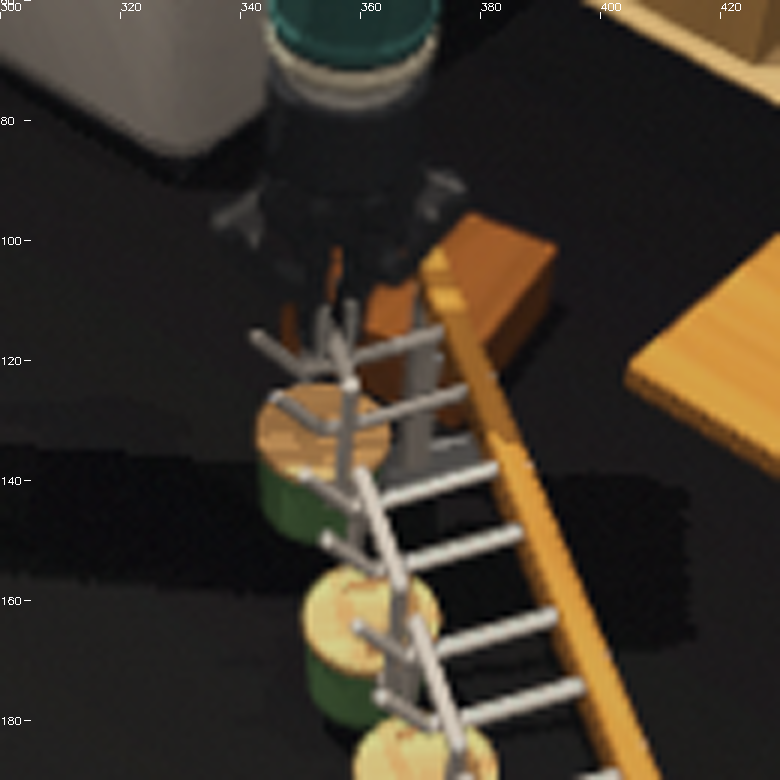

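```bash
python3 -m handwheel '[[0,0.01,0,0,0,0,0],[0,0.012,0,0,0,0,0],[0,0.01,0,0,0,0,0],[0,0.004,0,0,0,0,0],[0,0.002,0,0,0,0,0],[0,0,0,0,0,0,0]]'; python3 -m handwheel '[[0,0.002,0,0,0,0,0],[0,0,0,0,0,0,0]]'
```

```text
time: 48.48
tool_pos: [0.3853, 0.3287, 0.1381]
tcp_rot: [-1.517, 0.48, -0.48]
wrist_force: [-2.5, -2.1, 4.3]
width: 0.07
time: 48.72
tool_pos: [0.3855, 0.3289, 0.1377]
tcp_rot: [-1.517, 0.479, -0.48]
wrist_force: [-5.6, -5.0, 13.6]
width: 0.072
```

```bash
python3 -m handwheel '[[0,-0.003,0,0,0,0,0.15],[0,0,0,0,0,0,0.3],[0,0,0,0,0,0,0.4],[0,0,0,0,0,0,0.4],[0,-0.015,0,0,0,0,0.4],[0,-0.03,0,0,0,0,0.4],[0,-0.04,0,0,0,0,0.4],[0,-0.03,0,0,0,0,0.4]]'; python3 -c "
from h import *
snap('scene','s19');crop('s19',220,60,440,300,3,'s19c')
snap('top','t19')
go((.408,-.1642,.1235),4.8)
"
```

```text
time: 49.72
tool_pos: [0.3858, 0.3291, 0.2563]
tcp_rot: [-1.515, 0.478, -0.481]
wrist_force: [0.3, -0.2, 0.4]
width: 0.401
t=49.83 tcp [0.3875 0.3305 0.2589] jawyaw 54.9 w 0.40 F [0.4 0.8 0.5] q [ 0.66 -0.08  1.92 -0.    1.29 -0.3 ]
turn(tool) [-0.0096  0.8744 -0.0013] deg 50.1 then shift [ 0.4947  0.1541 -0.021 ] flip 0 shift-in-current-frame [ 0.3008  0.1515 -0.3943]
```

View pics/s19c.png

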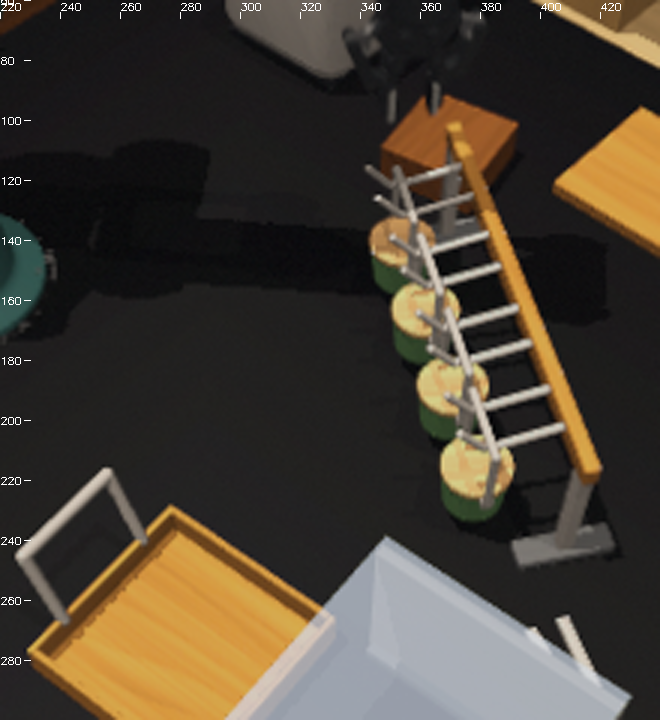

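View pics/t19.png

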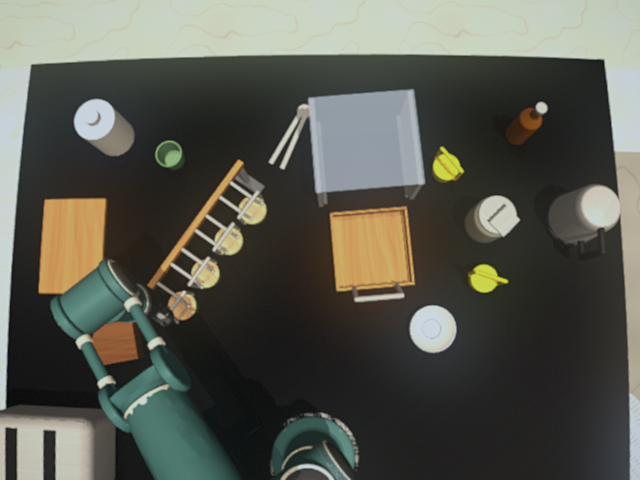

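```bash
python3 -m handwheel '[[0,0,0,0,0.175,0,0.5],[0,0,0,0,0.175,0,0.5],[0,0,0,0,0.175,0,0.5],[0,0,0,0,0.175,0,0.5],[0,0,0,0,0.175,0,0.5],[0,0,0,0,0,0,0.6]]'; python3 -m handwheel '[[0.06,0,0.009,0,0,0,0.6],[0.06,0,0.009,0,0,0,0.6],[0.06,0,0.009,0,0,0,0.6],[0.06,0,-0.005,0,0,0,0.6],[0.06,0,-0.005,0,0,0,0.6],[0.06,0,-0.01,0,0,0,0.6],[0.06,0,-0.012,0,0,0,0.6],[0.06,0,-0.012,0,0,0,0.6]]'; python3 -m handwheel '[[0,0,0,0,0,0,0.6],[0,0,0,0,0,0,0.6]]'; python3 -c "
from h import *
go((.408,-.1642,.1235),4.8)"
```

```text
time: 50.58
tool_pos: [0.3849, 0.3284, 0.2527]
tcp_rot: [-1.249, 1.147, -1.146]
wrist_force: [-0.3, -0.2, 0.7]
width: 0.601
time: 51.58
tool_pos: [0.4075, -0.1529, 0.2533]
tcp_rot: [-1.249, 1.144, -1.145]
wrist_force: [1.1, 0.1, -0.6]
width: 0.603
time: 51.82
tool_pos: [0.4079, -0.1509, 0.253]
tcp_rot: [-1.247, 1.148, -1.146]
wrist_force: [-0.5, 0.5, 0.4]
width: 0.597
t=51.83 tcp [ 0.4079 -0.1509  0.253 ] jawyaw 4.8 w 0.60 F [-0.5  0.5  0.4] q [-0.41 -0.22  2.06  0.    1.3  -0.5 ]
turn(tool) [ 0.0004 -0.0001 -0.001 ] deg 0.1 then shift [ 0.0133  0.1482 -0.001 ] flip 0 shift-in-current-frame [ 0.0134  0.1482 -0.0009]
```

```bash
python3 -m handwheel '[[0.013,0.036,0,0,0,0,0.6],[0,0.036,0,0,0,0,0.6],[0,0.036,0,0,0,0,0.6],[0,0.036,0,0,0,0,0.6],[0,0,0,0,0,0,0.6]]'; python3 -m handwheel '[[0,0,0,0,0,0,0],[0,0,0,0,0,0,0],[0,0,0,0,0,0,0],[0,0,0,0,0,0,0],[0,0,0,0,0,0,0],[0,0,0,0,0,0,0]]' 60; python3 -m handwheel '[[0,0,0.01,0,0,0,0],[0,0,0.025,0,0,0,0],[0,0,0.03,0,0,0,0],[0,0,0.03,0,0,0,0],[0,0,0.03,0,0,0,0],[0,0,0.03,0,0,0,0],[0,0,0.02,0,0,0,0],[0,0,0.006,0,0,0,0]]'; python3 -m handwheel '[[0,0,0.003,0,0,0,0],[0,0,0,0,0,0,0],[0,0,0.003,0,0,0,0],[0,0,0,0,0,0,0]]'
```

```text
time: 52.45
tool_pos: [0.4068, -0.1609, 0.1064]
tcp_rot: [-1.251, 1.151, -1.139]
wrist_force: [-1.1, -0.4, -0.2]
width: 0.598
time: 53.2
tool_pos: [0.4106, -0.1642, 0.1113]
tcp_rot: [-1.245, 1.146, -1.15]
wrist_force: [-0.9, 2.6, 6.1]
width: 0.114
time: 54.2
tool_pos: [0.5916, -0.1492, 0.1114]
tcp_rot: [-1.246, 1.145, -1.149]
wrist_force: [-2.8, 1.3, 9.0]
width: 0.112
time: 54.7
tool_pos: [0.5965, -0.1488, 0.1114]
tcp_rot: [-1.246, 1.146, -1.149]
wrist_force: [-1.3, 0.6, 5.8]
width: 0.115
```

```bash
python3 -m handwheel '[[0,0,0.002,0,0,0,0],[0,0,0,0,0,0,0],[0,0,0.002,0,0,0,0],[0,0,0,0,0,0,0]]';python3 -m handwheel '[[0,0,0.002,0,0,0,0],[0,0,0,0,0,0,0]]';python3 -m handwheel '[[0,0,0.002,0,0,0,0],[0,0,0,0,0,0,0]]'
```

```text
time: 55.2
tool_pos: [0.5984, -0.1486, 0.1114]
tcp_rot: [-1.249, 1.149, -1.147]
wrist_force: [-6.5, -0.0, 11.0]
width: 0.111
time: 55.45
tool_pos: [0.5984, -0.1486, 0.1114]
tcp_rot: [-1.252, 1.152, -1.145]
wrist_force: [-13.1, -0.5, 14.8]
width: 0.119
time: 55.7
tool_pos: [0.5984, -0.1486, 0.1113]
tcp_rot: [-1.255, 1.155, -1.142]
wrist_force: [-19.0, -0.9, 20.2]
width: 0.115
```

```bash
python3 -m handwheel '[[0,0,0,0,0,0,0.3],[0,0,0,0,0,0,0.5],[0,0,-0.004,0,0,0,0.5],[0,0,0,0,0,0,0.5],[0,-0.04,0,0,0,0,0.5],[0,-0.05,0,0,0,0,0.5],[0,-0.05,0,0,0,0,0.5],[0,0,0,0,0,0,0.5]]'; python3 -m handwheel '[[0,0,-0.06,0,0,0,0.5],[0,0,-0.06,0,0,0,0.5],[0,0,-0.06,0,0,0,0.5],[0,0,0,0,0,0,0.5],[0,0,0,0,0,0,0.5]]'; python3 -c "
from h import *
snap('scene','s20');crop('s20',240,60,460,400,2,'s20c')
snap('top','t20');crop('t20',120,80,440,320,2,'t20c')
c=load('t20')
go((.5949,-.1482,.125),4.8)
"
```

```text
time: 56.7
tool_pos: [0.603, -0.149, 0.2557]
tcp_rot: [-1.242, 1.138, -1.155]
wrist_force: [0.0, 0.5, -0.3]
width: 0.503
time: 57.32
tool_pos: [0.4205, -0.1631, 0.249]
tcp_rot: [-1.247, 1.148, -1.148]
wrist_force: [0.5, -0.4, 0.2]
width: 0.5
t=57.42 tcp [ 0.4214 -0.1632  0.2493] jawyaw 4.8 w 0.50 F [-0.4  0.5  0.4] q [-0.42 -0.18  2.03  0.    1.29 -0.51]
turn(tool) [-0.0006 -0.0002  0.    ] deg 0.0 then shift [-0.0004  0.143   0.1742] flip 0 shift-in-current-frame [-0.0005  0.1431  0.1741]
```

View pics/s20.png

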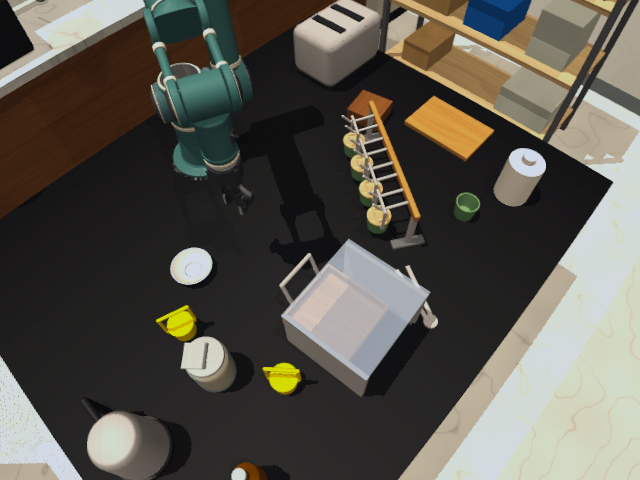

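View pics/t20.png

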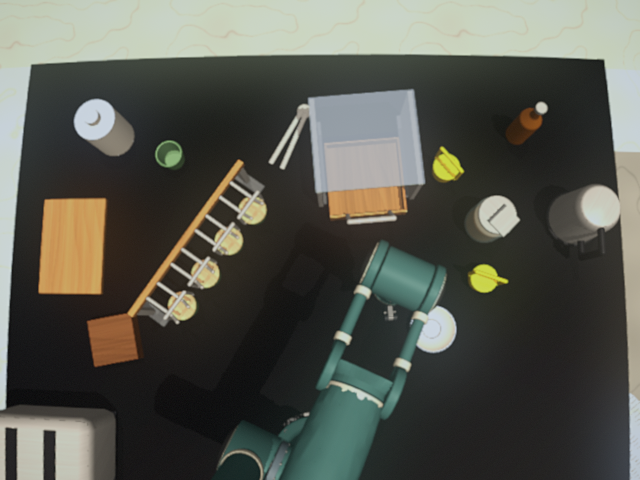

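```bash
python3 - <<'E'
from h import *
a=cv2.imread("pics/scene0.png")[230:330,260:345];b=cv2.imread("pics/s20.png")[230:330,260:345]
z=lambda i,s:cv2.resize(i,None,fx=s,fy=s,interpolation=cv2.INTER_CUBIC)
cv2.imwrite("pics/cmp.png",np.hstack([z(a,4),z(b,4)]))
crop("s20",335,95,435,245,5,"s20r")
E
```

```text
(no output)
```

View pics/cmp.png

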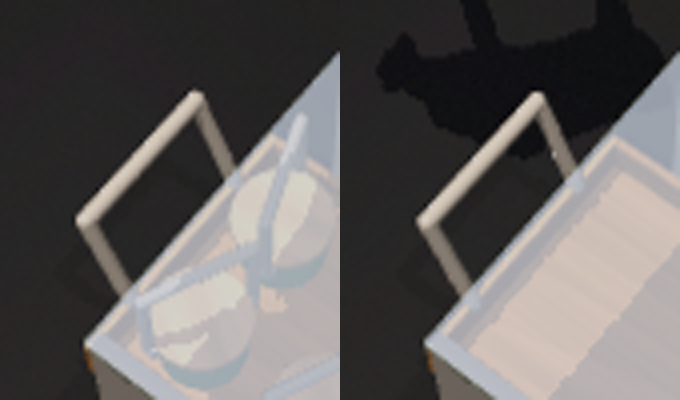

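View pics/s20r.png

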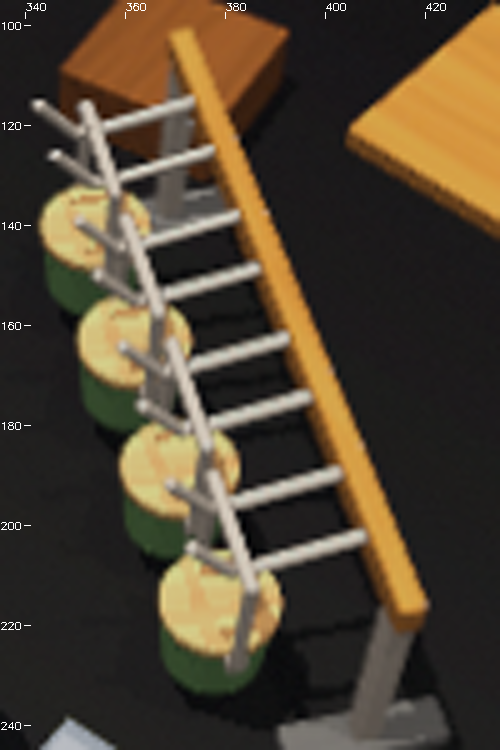

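The handle is back at its starting pixels, and all four pails hang across both prongs. The robot is clear, so I'm handing the job in.

```bash
python3 -c "
from h import *
print(workorder.finish_job())"
```

```text
the job is handed in; nothing more can be done
None
```

The job is done and was handed in at about 57 s of the 210 s allowed.

- **What I did:** I pulled the tray out to its stop. All four green pails were there, and I hung each on its own hook: front-left on hook 0, front-right on 1, rear-left on 2, rear-right on 3. I then pushed the empty tray fully home. Both tray ends were felt as firm stops, with about 20 N along the slide.
- **Last checks:** The final pictures show every handle bar across both prongs and the pails upright. The tray is empty with its handle at the starting pixels. The jar and the dish show no visible change, and the gripper is clear of everything.
- **What disagreed:** The two cameras differed by about 4 mm in x, so I used their mean. My rough pixel checks put the hook 0 pail somewhere from centred to 4 mm off centre along its bar, within the 7 mm of play. I saw no knock to a pail and no slackening of the grip.

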